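Snap the retaining clip onto the bean cooler's agitator shaft

ROBOT

A 7-joint arm with a two-finger parallel gripper is mounted at the origin on the work surface. World frame = base frame: x ahead of the robot, y to its left, z up, the work surface at z = 0. Lengths are in mm, angles in rad, forces in N, time in s.
With the tool pointing down it reaches from about 400 to 875 mm from the base axis. Payload 6.5 kg.
Tool frame: the origin (TCP) lies between the finger pads; the fingertips stand 25 mm ahead of it and the grasp point (between the pads) lies 6 mm ahead of it; z points along the fingers, y is the direction in which the jaws open and shut (so a half turn about z gives the same grasp; the last joint's range is limited). The gripper opens to 85 mm and grips with 20 to 120 N. Pads are 22 mm wide; open, the fingers measure 114 mm over their backs; the gripper's body (76 mm by 85 mm) begins 54 mm behind the grasp point. The pads swing forward as they close: fully open they stand 13 mm farther back than shut.
Start: joints at [-1.293, 0.536, -0.004, 1.538, 0.003, 1.067, -0.071], TCP at [219.088, 611.956, 256.29] pointing down, gripper open.
Joint ranges: [-2.7, 2.7], [-0.37, 2.16], [-1.27, 1.26], [0.24, 2.4], [-1.31, 4.45], [0.19, 1.91], [-2.76, 2.76]. Speed limits (rad/s): [2.39, 2.39, 3.14, 3.14, 3.14, 3.14, 3.14].

INTERFACE

Orientations are given as a unit quaternion [x, y, z, w].
In Python, from plant import get_state, viewer, ticket gives the robot as it stands. The module is installed in compiled form; this text tells all that it offers.
- The arm moves only by the tool send_rows, never from a script. Its argument "targets" is a list of rows, each a list of 2 entries, a list of its own where there are three numbers: the shift along the tool's x, y, z in m, then the turn, a rotation vector about the tool's x, y, z in rad. A call has exactly 10 rows; each row is the pose to reach, as a shift and turn from the pose commanded when the call began, along the tool's axes at that moment; what a row does not reach only later rows make up. A row lasts 1/12 s, in which the tool goes at most 41.7 mm and 7.16 degrees, less where a joint would pass 70% of its speed; a pose out of reach is approached as far as the arm can. A call with a gripper value outside its range is refused whole. "fingers" is the finger opening in m, from 0 to 0.0854, set as the call begins (left out, the last holds). The fingers move at their own pace and stop on an object; the grip force is fixed at half the most. Time passes only in rows, so rows that repeat a pose let the fingers close, or fill a call up. It gives the time, the measured TCP pose, the force and the opening at its end, in the units of the state.
- get_state(): the state, without advancing time (a new reading comes with each control period).
- viewer.snapshot(name): name is "scene" or "side" or "wrist"; returns a dict with "image" (420x560x3 uint8, red, green, blue), "vfov" (degrees; the focal length in pixels is half the picture's height over the tangent of half this angle, whatever the lens; pixels are square), "cx", "cy" (the principal point, pixels), "position" and "orientation" of the camera in the world. Camera axes: x right, y down, z forward; pixel columns grow to the right and rows downward; lengths in mm; the calibration is good to about 2 mm. A picture is of the moment at which its call begins. There is no depth.
- ticket.sign_off(): hands the job in, once; it reports no verdict.
The state is a dict: "t": time; "qpos": joint angles; "qd": joint speeds; "tau": joint torques, N m; "tool_pos": TCP position; "orientation": TCP orientation; "ft_force": force on the tool from outside, world axes, zero at the start; "wrist_torque": the same for the moment, N m; "width": finger opening in mm.
Only numpy, scipy, OpenCV 4.12 (cv2) and the standard library are available. Lean on these libraries where they do the work, as an engineer would, in place of code of your own. Each camera call takes 0.05 s, during which the arm holds its last target.

TASK

The clip for the coffee bean cooler's agitator lies on the agitator bar, mouth towards the shaft: take the fork tool, push the clip along the bar into the shaft groove until it snaps in, and press it home firmly with about 17 N (never over 25 N, or it bends). Then lay the tool flat on the bench. Touch the clip only with the fork, do not lean on the cooler, and leave the brush and both glasses where they are.

Things in the scene. Friction and masses are not known exactly. Their poses are not given: they have to be found in the camera images.
- cooler: Bean cooler fixed to the bench: grey drum, round steel pan (outer radius 121 mm, rim 96 mm above the bench). Origin on the shaft axis at bench level, z up. Across the pan lies the agitator, a flat steel bar 214 mm long and 60 mm wide, top face 106 mm above the bench. x runs along the bar, from the half carrying the clip (robot side) to the far half.
- groove (a point): Groove in the cooler's upright drive shaft: point on the shaft axis, 2 mm above the bar's top face; axes as the cooler's. The shaft stands up through the bar's middle. The groove starts at the bar's top face, is 5.5 mm high and 14 mm in diameter; above it the shaft end, 20 mm in diameter, reaches 17 mm above the bar. Apart from it and the clip the bar is flat and clear.
- clip_center (a point): Centre of the loose retaining clip, half-way up; it comes onto the shaft axis when the clip is home. An E-shaped clip of dark spring steel, 36 mm wide over the jaws, 4 mm thick, lying flat on the bar, its centre 36 to 50 mm from the shaft axis. Its x axis points out of its mouth, within 0.2 rad of the bar's direction. Its flat back, 25 mm wide, is 18 mm behind the centre.
- clip: The same clip, origin 2 mm below its centre, same axes. Its two springy jaws meet the groove when the centre is about 9.5 mm short of the axis; they resist with up to 10 to 15 N (at 8 to 7 mm short), less after that, and the clip jumps home from about 3 mm short. Then its middle tooth stops hard on the groove. It bends if the fork pushes it with more than 25 N.
- fork_grip (a point): Grasp point of the fork tool, on the handle's centre line 20 mm above the tool's underside. Black block handle 100 mm long, 20 mm wide, from 2 to 38 mm above the underside; it runs from 60 mm behind this point to 40 mm ahead of it. x points along the tool to the fork, z up when the tool lies flat on the bench.
- fork_notch (a point): Middle of the flat floor of the fork's notch, 85 mm ahead of the grasp point, 2.5 mm above the tool's underside; same axes. The notch is 40 mm wide and opens forward between tines about 17 mm long. The clip's flat back lies against the notch floor when pushed, so this point is 18 mm short of the shaft axis when the clip is home.
- fork: The fork tool, origin on its underside below the grasp point, same axes. About 100 to 170 g. In front of the handle is a flat steel blade 5 mm thick, flush with the underside, 24 mm wide, ending in a fork 56 mm wide; the whole tool is about 162 mm long. The handle ends in a steel butt plate. If the blade rubs on the bar, that takes some newtons of the push away from the clip.
- brush_grip (a point): Handle of a wooden cleaning brush about 170 mm long, lying on the bench; not to be moved.
- glass_a_rim (a point): Centre of the mouth of a cupping glass, 82 mm across, 62 mm high; not to be moved.
- glass_b_rim (a point): Centre of the mouth of the other cupping glass, same size; not to be moved.

How it is judged (in metres and radians):
On the way, in this order (a step that is already met when the one before it is completed fails the run):
1. the fork tool is lifted off the bench (height (world z) of fork_grip above 0.06 m), for 0.1 s.
2. the clip is in the groove and the fork presses it home with more than 10 N for 0.2 s (horizontal distance between clip_center and groove below 0.0015 m and contact force between fork and clip above 10 N), for 0.2 s.
At the end, for the whole second after the job is handed in: The clip sits in the shaft groove, its centre within 1.5 mm of the shaft axis and lying flat; the fork tool lies flat and still on the bench, let go; the brush and the two glasses are within 20 mm of where they were (horizontal distance between clip_center and groove below 0.0015 m and z of clip_center in the frame of groove between -0.002 and 0.003 m and angle between clip's own z axis and vertical below 0.15 rad and height (world z) of fork_grip below 0.024 m and angle between fork's own z axis and vertical below 0.06 rad and linear speed of fork below 0.01 m/s and distance of each of brush_grip, glass_a_rim, glass_b_rim from where it was at the start of the episode below 0.02 m); the robot touches nothing.
It fails at once if the fork pushes the clip with more than 25 N (the clip bends) (contact force between fork and clip above 25 N).
It fails at once if the fingers push the clip (contact force between the fingers and clip above 1 N).
It fails at once if the fork is leaned on the cooler with more than 40 N (contact force between fork and cooler above 40 N).
It fails at once if the robot itself pushes on the cooler with more than 20 N (contact force between any of the arm, the fingers and cooler above 20 N).
It fails at once if the brush or a glass is moved by more than 20 mm (distance of any of brush_grip, glass_a_rim, glass_b_rim from where it was at the start of the episode above 0.02 m).
It also fails if it takes over 72 s, if anything falls off the work surface, if the arm or the gripper's body presses on something with over 40 N, if the wrist force passes 120 N, or if a joint passes its speed limit or range.

## Working session

There is one attempt and no reset: what is moved stays moved. The work goes in short steps, Python scripts to look and compute and a tool call to move; the robot and the scene stay as the last step left them, time stands still between calls to the robot, and variables do not carry over. Pictures are saved under pics/ and viewed, and the job is handed in when it is done.

Besides the shell and the picture viewer there is one more tool, called after "Request:" as a command line: name --argument value ..., lists and objects as JSON in quotes. send_rows: Moves the arm, as the interface text tells. Its arguments: {"type":"object","properties":{"targets":{"type":"array"},"fingers":{"type":"number"}},"required":["targets"]}

```bash
mkdir -p pics; ls
python3 - <<'E'
from plant import get_state, viewer
import cv2,pickle
s=get_state()
print(s)
for n in ["scene","side","wrist"]:
    d=viewer.snapshot(n)
    pickle.dump(d,open(f"pics/{n}0.pkl","wb"))
    cv2.imwrite(f"pics/{n}0.png",d["image"][:,:,::-1])
    print(n,{k:v for k,v in d.items() if k!="image"})
E
```

```text
pics
{'t': 0.0, 'qpos': array([-1.293222  ,  0.53718873, -0.00443833,  1.5388799 ,  0.00261203,
        1.06727369, -0.07120636]), 'qd': array([ 6.63904149e-04, -7.17276370e-04, -1.43713408e-03,  9.21647824e-05,
        1.62193121e-04, -5.16375689e-04, -1.09805213e-04]), 'tau': array([ 2.62498561e-04, -5.83414364e+01,  1.04913756e+00, -2.59105414e+01,
        1.25236713e-02,  9.59667232e-03,  2.06129641e-06]), 'tool_pos': array([218.89747937, 611.40878418, 255.3957845 ]), 'orientation': array([ 1.71006883e-01,  9.85269448e-01, -8.68267384e-04, -8.04195472e-05]), 'ft_force': array([ 0.22243376, -0.02800394, -0.19576473]), 'wrist_torque': array([0.01524031, 0.04649106, 0.01837715]), 'width': 85.20231901014574}
scene {'vfov': 46.53806559557498, 'cx': 275.465020598394, 'cy': 203.8344156036617, 'position': array([1224.40737561, -505.10600571,  828.09777211]), 'orientation': array([ 0.82962304,  0.38286299, -0.17991638, -0.36437842])}
side {'vfov': 54.690419336830985, 'cx': 282.64886501558755, 'cy': 206.446581438126, 'position': array([ 207.69424226, -510.33501188,  631.54226218]), 'orientation': array([ 0.86514249, -0.26054079,  0.13182915, -0.40775978])}
wrist {'vfov': 67.9525341704018, 'cx': 283.3199708622438, 'cy': 213.11466249370125, 'position': array([141.71579563, 640.15961074, 373.18163935]), 'orientation': array([0.80691036, 0.56874485, 0.0912918 , 0.13073167])}
```

View pics/scene0.png

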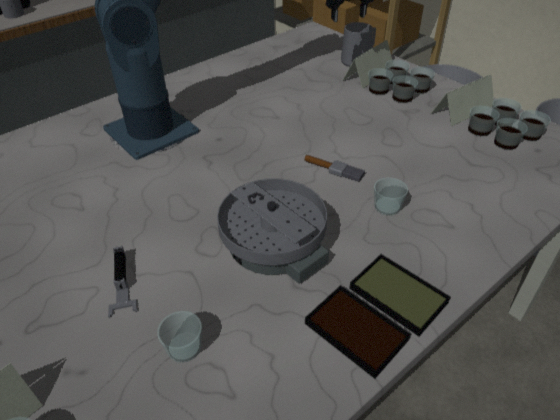

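View pics/side0.png

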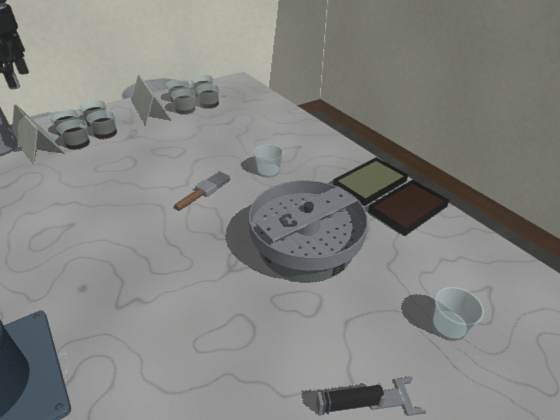

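View pics/wrist0.png

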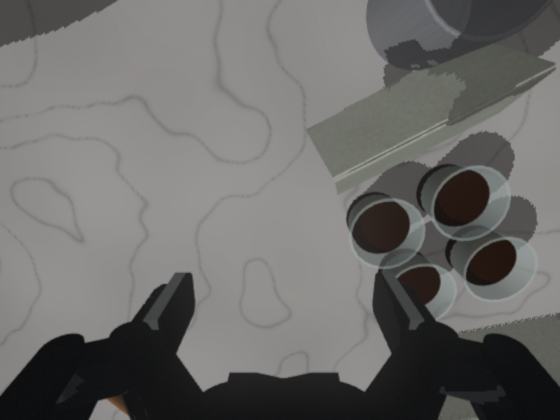

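```bash
cat > h.py <<'E'
import numpy as np,cv2,pickle
from scipy.spatial.transform import Rotation as R
def cam(d):
    f=210/np.tan(np.radians(d["vfov"])/2)
    return f,R.from_quat(d["orientation"]).as_matrix(),np.array(d["position"])
def onz(d,uv,z):
    f,M,p=cam(d); uv=np.atleast_2d(uv).astype(float)
    r=np.c_[(uv[:,0]-d["cx"])/f,(uv[:,1]-d["cy"])/f,np.ones(len(uv))]@M.T
    return p+r*((z-p[2])/r[:,2])[:,None]
def proj(d,P):
    f,M,p=cam(d); q=(np.atleast_2d(P)-p)@M
    return np.c_[q[:,0]/q[:,2]*f+d["cx"],q[:,1]/q[:,2]*f+d["cy"]]
def load(n): return pickle.load(open(f"pics/{n}.pkl","rb"))
def crop(d,name,x0,y0,w,h,s,gain=1.6):
    im=d["image"][y0:y0+h,x0:x0+w,::-1]
    im=cv2.resize(im,None,fx=s,fy=s,interpolation=cv2.INTER_CUBIC)
    im=np.clip(im.astype(float)*gain,0,255).astype(np.uint8)
    for k in range(0,w,10): cv2.putText(im,str(x0+k) if k%20==0 else "",(k*s,10),0,.35,(0,255,255),1); cv2.line(im,(k*s,12),(k*s,18),(0,255,255),1)
    for k in range(0,h,10): cv2.putText(im,str(y0+k) if k%20==0 else "",(0,k*s+4),0,.35,(0,255,255),1); cv2.line(im,(26,k*s),(32,k*s),(0,255,255),1)
    cv2.imwrite(f"pics/{name}.png",im)
E
python3 - <<'E'
from h import *
s=load("side0");c=load("scene0")
crop(s,"a1",300,360,130,60,6); crop(s,"a2",240,170,135,110,5,1.3)
crop(c,"a3",90,235,70,90,6,2.2); crop(c,"a4",210,170,130,110,6,2)
E
```

```text
(no output)
```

View pics/a1.png

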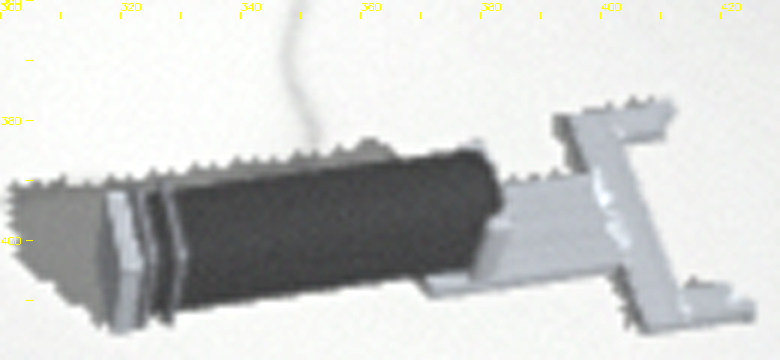

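View pics/a2.png

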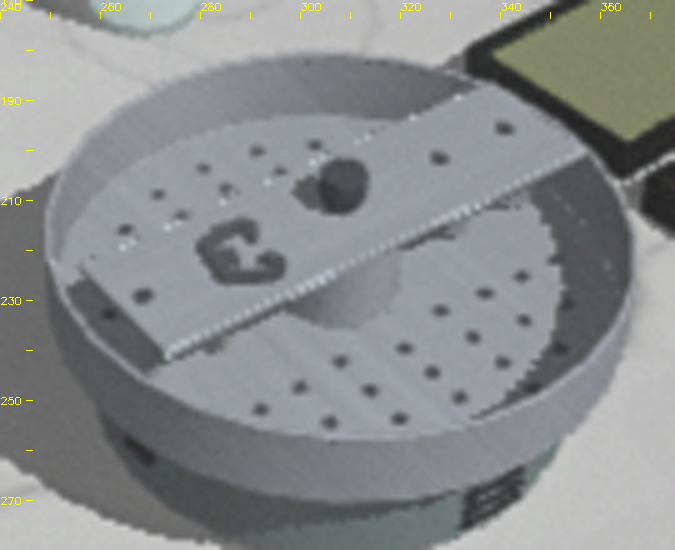

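View pics/a3.png

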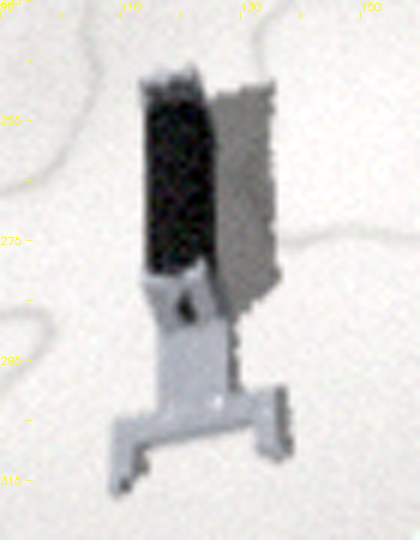

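View pics/a4.png

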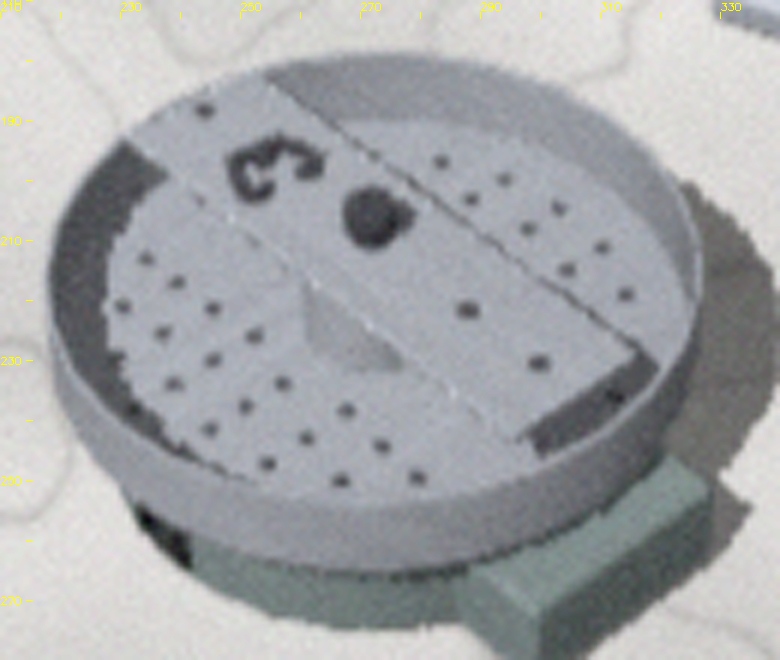

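Run:
```python
from h import *
s=load("side0");c=load("scene0")
np.set_printoptions(precision=1,suppress=True)
p=lambda L,x0,y0,k:np.array(L)/k+[x0,y0]
print("bar side",onz(s,p([(80,265),(165,357),(590,152),(487,85)],240,170,5),106))
print("bar scene",onz(c,p([(130,140),(265,75),(637,347),(520,440)],210,170,6),106))
print("shaft",onz(s,p([(345,185)],240,170,5),123),onz(c,p([(370,215)],210,170,6),123))
print("clip side: tooth/jaw tips,back corners",onz(s,p([(258,225),(283,265),(200,240),(225,283)],240,170,5),110))
print("fork side: backcorners,tips",onz(s,p([(560,118),(645,332),(675,100),(755,303)],300,360,6),5))
print("fork scene",onz(c,p([(285,388),(110,422),(290,455),(125,492)],90,235,6),5))
print("handle side top: ",onz(s,p([(180,187),(485,150)],300,360,6),38))
print("handle scene top: ",onz(c,p([(150,100),(205,98),(148,272),(212,265)],90,235,6),38))
print("glass scene",onz(c,[(181,325),(391,187)],62),"side",onz(s,[(458,305),(268,153)],62))
print("brush",onz(c,[(308,157),(362,175)],10))
```

```text
bar side [[501.7   4.6 106. ]
 [501.6 -56.4 106. ]
 [717.4 -50.3 106. ]
 [711.4   9.5 106. ]]
bar scene [[509.  -53.7 106. ]
 [512.4   8.5 106. ]
 [715.1  14.2 106. ]
 [721.5 -46.1 106. ]]
shaft [[604.7 -28.2 123. ]] [[615.9 -23.9 123. ]]
clip side: tooth/jaw tips,back corners [[570.8 -17.2 110. ]
 [565.3 -42.  110. ]
 [546.5 -12.3 110. ]
 [540.6 -38.4 110. ]]
fork side: backcorners,tips [[ 547.7 -341.8    5. ]
 [ 524.6 -393.3    5. ]
 [ 577.4 -355.4    5. ]
 [ 553.3 -403.8    5. ]]
fork scene [[ 553.6 -338.7    5. ]
 [ 527.  -391.5    5. ]
 [ 580.  -350.9    5. ]
 [ 557.  -400.4    5. ]]
handle side top:  [[ 437.8 -311.2   38. ]
 [ 507.8 -346.2   38. ]]
handle scene top:  [[ 431.  -320.7   38. ]
 [ 443.4 -304.9   38. ]
 [ 504.8 -357.8   38. ]
 [ 516.6 -339.5   38. ]]
glass scene [[ 704.8 -316.7   62. ]
 [ 701.3  278.2   62. ]] side [[ 708.4 -323.7   62. ]
 [ 696.3  268.9   62. ]]
brush [[429.1 259.   10. ]
 [582.9 312.1  10. ]]
```

```bash
cat >> h.py <<'E'
def quat_y(deg): # tool down, y axis at yaw deg
    t=np.radians(deg); y=np.array([np.cos(t),np.sin(t),0]); z=np.array([0,0,-1.]); x=np.cross(y,z)
    return R.from_matrix(np.c_[x,y,z])
def delta(p0,r0,p1,r1):
    return r0.inv().apply(np.array(p1)-np.array(p0))/1000,(r0.inv()*r1).as_rotvec()
E
python3 - <<'E'
from h import *
np.set_printoptions(precision=4,suppress=True)
r0=R.from_quat([.171,.98527,0,0]); print(r0.as_matrix())
w=[((219,612,256),None),((530,350,256),8.3),((640,-20,256),-53),((474,-335,256),-114.6)]
p,r=w[0][0],r0
for q,a in w[1:]:
    r1=quat_y(a); print(delta(p,r,q,r1)); p,r=q,r1
E
```

```text
[[-0.9415  0.337   0.    ]
 [ 0.337   0.9415  0.    ]
 [ 0.      0.     -1.    ]]
(array([-0.3811, -0.1419,  0.    ]), array([0.    , 0.    , 1.0822]))
(array([-0.382 ,  0.0554,  0.    ]), array([0.    , 0.    , 1.0699]))
(array([-0.3221,  0.1517,  0.    ]), array([0.    , 0.    , 1.0751]))
```

Request:
send_rows --targets '[[[-0.038,-0.014,0],[0,0,0.108]],[[-0.076,-0.028,0],[0,0,0.216]],[[-0.114,-0.043,0],[0,0,0.324]],[[-0.152,-0.057,0],[0,0,0.432]],[[-0.19,-0.071,0],[0,0,0.54]],[[-0.229,-0.085,0],[0,0,0.648]],[[-0.267,-0.099,0],[0,0,0.756]],[[-0.305,-0.114,0],[0,0,0.864]],[[-0.343,-0.128,0],[0,0,0.972]],[[-0.381,-0.142,0],[0,0,1.08]]]'

```text
t: 0.98
tool_pos: [531.0, 348.3, 256.2]
orientation: [0.655, 0.755, -0.0, -0.0]
ft_force: [0.2, 0.3, 0.8]
width: 85.8
```

Request:
send_rows --targets '[[[-0.038,0.0055,0],[0,0,0.107]],[[-0.076,0.011,0],[0,0,0.214]],[[-0.115,0.0165,0],[0,0,0.321]],[[-0.153,0.022,0],[0,0,0.428]],[[-0.191,0.0275,0],[0,0,0.535]],[[-0.229,0.033,0],[0,0,0.642]],[[-0.267,0.0385,0],[0,0,0.749]],[[-0.306,0.044,0],[0,0,0.856]],[[-0.344,0.0495,0],[0,0,0.963]],[[-0.382,0.055,0],[0,0,1.07]]]'

```text
t: 1.82
tool_pos: [640.4, -21.6, 256.2]
orientation: [0.949, 0.316, -0.0, -0.0]
ft_force: [0.9, -0.3, -0.8]
width: 85.7
```

Request:
send_rows --targets '[[[-0.032,0.015,0],[0,0,0.108]],[[-0.064,0.03,0],[0,0,0.215]],[[-0.097,0.0455,0],[0,0,0.323]],[[-0.129,0.061,0],[0,0,0.43]],[[-0.161,0.076,0],[0,0,0.538]],[[-0.193,0.091,0],[0,0,0.645]],[[-0.225,0.106,0],[0,0,0.753]],[[-0.258,0.121,0],[0,0,0.86]],[[-0.29,0.136,0],[0,0,0.968]],[[-0.322,0.152,0],[0,0,1.075]]]'

```text
t: 2.65
tool_pos: [474.2, -336.4, 256.2]
orientation: [0.977, -0.214, -0.0, -0.0]
ft_force: [0.6, -0.2, -0.4]
width: 85.6
```

Run:
```python
from plant import get_state, viewer
from h import *
s=get_state(); print(s['t'],s['tool_pos'],R.from_quat(s['orientation']).as_matrix().round(4),s['qpos'].round(3),s['ft_force'])
d=viewer.snapshot("wrist"); pickle.dump(d,open("pics/w1.pkl","wb")); cv2.imwrite("pics/w1.png",d["image"][:,:,::-1]); print(d['position'],cam(d)[1].round(3))
```

```text
2.65 [ 474.24801179 -336.4110127   256.21605887] [[ 9.081e-01 -4.187e-01  0.000e+00]
 [-4.187e-01 -9.081e-01  6.000e-04]
 [-2.000e-04 -6.000e-04 -1.000e+00]] [-0.108  0.571  0.922  1.763 -0.514  1.069 -1.008] [ 0.57272875 -0.19361792 -0.40688283]
[ 546.27677837 -368.95616797  373.88027082] [[-0.418 -0.863 -0.285]
 [-0.908  0.397  0.132]
 [-0.001  0.314 -0.949]]
```

View pics/w1.png

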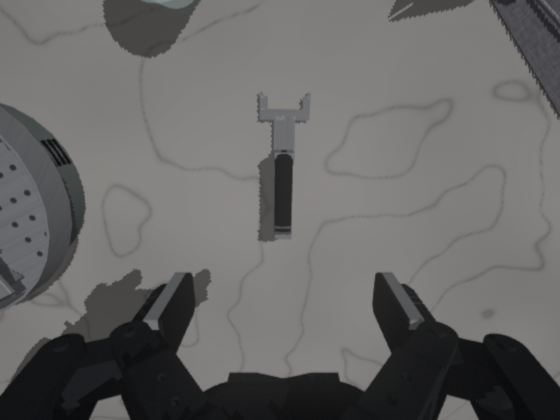

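Run:
```python
from h import *
d=load("w1"); crop(d,"a5",235,80,90,170,4,1.6)
```

```text
(no output)
```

View pics/a5.png

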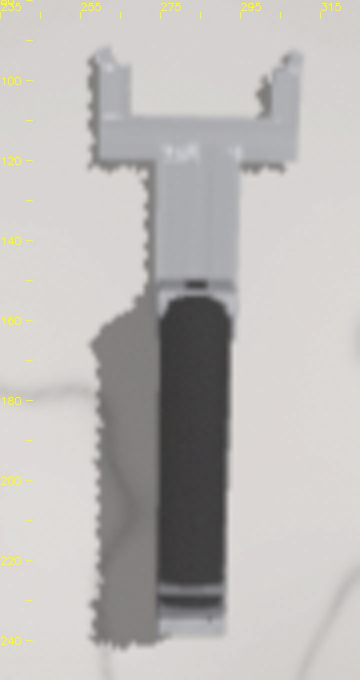

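Run:
```python
from h import *
np.set_printoptions(precision=1,suppress=True)
d=load("w1")
p=lambda L:np.array(L)/4+[235,80]
A=onz(d,p([(98,160),(297,160),(98,52),(301,54),(130,117),(268,116),(155,175),(240,175),(153,280),(240,280)]),5); print(A)
B=onz(d,p([(163,297),(232,295),(158,595),(224,595)]),38); print(B)
for a,b in [(A[1],A[0]),(A[5],A[4])]:
    v=b-a; print("mid",(a+b)/2,"len",np.hypot(*v[:2]),"yaw",np.arctan2(-v[0],v[1]))
m1=(A[6]+A[7])/2;m2=(A[8]+A[9])/2; v=m1-m2;print("bladeyaw",np.arctan2(v[1],v[0]))
f=(B[0]+B[1])/2;b=(B[2]+B[3])/2;v=f-b;print("handle",f,b,np.arctan2(v[1],v[0]),np.hypot(*v[:2]), "grip est",b+.6*v)
```

```text
[[ 548.  -339.7    5. ]
 [ 524.4 -391.     5. ]
 [ 573.7 -352.3    5. ]
 [ 549.8 -403.1    5. ]
 [ 554.7 -352.9    5. ]
 [ 538.7 -388.2    5. ]
 [ 537.6 -352.6    5. ]
 [ 527.4 -374.6    5. ]
 [ 511.1 -339.5    5. ]
 [ 500.5 -362.6    5. ]]
[[ 509.1 -342.6   38. ]
 [ 501.9 -359.6   38. ]
 [ 432.5 -305.1   38. ]
 [ 424.6 -322.4   38. ]]
mid [ 536.2 -365.3    5. ] len 56.45030937227484 yaw -0.4313458108964375
mid [ 546.7 -370.6    5. ] len 38.74018180178655 yaw -0.42449676551283333
bladeyaw -0.4402063044692809
handle [ 505.5 -351.1   38. ] [ 428.5 -313.8   38. ] -0.4522108753752762 85.53773882536204 grip est [ 474.7 -336.2   38. ]
```

Request:
send_rows --targets '[[[-0.0005,0,0.02],[0,0,0]],[[-0.001,0,0.045],[0,0,0]],[[-0.002,0,0.07],[0,0,0]],[[-0.003,0,0.095],[0,0,0]],[[-0.004,0,0.12],[0,0,0]],[[-0.005,0,0.145],[0,0,0]],[[-0.005,0,0.165],[0,0,0]],[[-0.005,0,0.18],[0,0,0]],[[-0.005,0,0.19],[0,0,0]],[[-0.005,0,0.195],[0,0,0]]]'

```text
t: 3.53
tool_pos: [470.5, -333.0, 60.1]
orientation: [0.977, -0.212, -0.001, -0.0]
ft_force: [0.4, -0.5, 0.1]
width: 85.3
```

Run:
```python
from plant import get_state, viewer
from h import *
s=get_state(); print(s['t'],s['tool_pos'],s['ft_force'],s['qpos'].round(3))
d=viewer.snapshot("wrist"); pickle.dump(d,open("pics/w2.pkl","wb")); cv2.imwrite("pics/w2.png",d["image"][:,:,::-1]); print(d['position'])
```

```text
3.5333 [ 470.48146065 -333.03342638   60.14911648] [ 0.385475   -0.48900267  0.14355023] [ 0.052  0.817  0.682  1.875 -0.759  0.731 -0.823]
[ 542.81554825 -365.1897954   177.74204591]
```

View pics/w2.png

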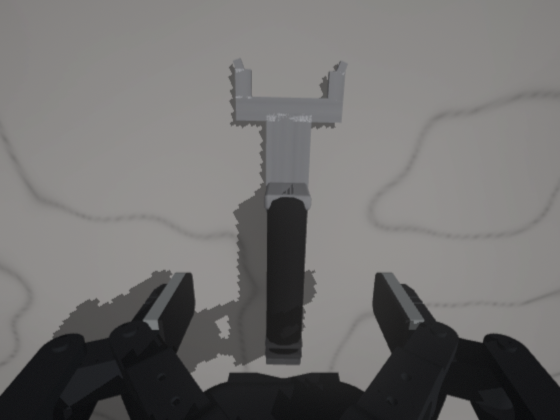

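Run:
```python
from h import *
np.set_printoptions(precision=2,suppress=True)
d=load("w2")
A=onz(d,[(250,97),(330,97),(236,123),(341,122),(268,180),(309,180),(268,125),(309,125)],5);print(A)
m=(A[0]+A[1])/2; v=A[0]-A[1]; yaw=np.arctan2(-v[0],v[1]); print(m,yaw,np.hypot(*v[:2]), "grip",m[:2]-85*np.array([np.cos(yaw),np.sin(yaw)]))
v=A[2]-A[3];print(np.arctan2(-v[0],v[1]),np.hypot(*v[:2]))
print("blade mid",(A[4]+A[5])/2,(A[6]+A[7])/2)
M=R.from_quat([0.977,-.212,-.001,0]).as_matrix()
for q in (m,(A[4]+A[5])/2,(A[6]+A[7])/2): print((q-[470.5,-333,0])@M)
```

```text
[[ 555.73 -351.95    5.  ]
 [ 538.54 -389.81    5.  ]
 [ 547.17 -339.38    5.  ]
 [ 524.52 -390.52    5.  ]
 [ 512.16 -341.7     5.  ]
 [ 502.6  -362.76    5.  ]
 [ 539.19 -354.47    5.  ]
 [ 530.14 -374.41    5.  ]]
[ 547.14 -370.88    5.  ] -0.42613877505515785 41.58293090058015 grip [ 469.74 -335.74]
-0.41695379252087955 55.92871960199526
blade mid [ 507.38 -352.23    5.  ] [ 534.66 -364.44    5.  ]
[85.43  2.71 -5.17]
[41.53  2.21 -5.08]
[71.41  2.02 -5.14]
```

Request:
send_rows --targets '[[[0,0.0005,0.004],[0,0,0]],[[0,0.001,0.008],[0,0,0]],[[0,0.0015,0.012],[0,0,0]],[[0,0.0023,0.016],[0,0,0]],[[0,0.0023,0.02],[0,0,0]],[[0,0.0023,0.024],[0,0,0]],[[0,0.0023,0.027],[0,0,0]],[[0,0.0023,0.029],[0,0,0]],[[0,0.0023,0.029],[0,0,0]],[[0,0.0023,0.029],[0,0,0]]]'

```text
t: 4.42
tool_pos: [469.8, -335.5, 32.3]
orientation: [0.977, -0.212, -0.0, -0.0]
ft_force: [0.2, -0.9, 0.2]
width: 85.7
```

Request:
send_rows --targets '[[[0,0,0],[0,0,0]],[[0,0,0],[0,0,0]],[[0,0,0],[0,0,0]],[[0,0,0],[0,0,0]],[[0,0,0],[0,0,0]],[[0,0,0],[0,0,0]],[[0,0,0],[0,0,0]],[[0,0,0],[0,0,0]],[[0,0,0],[0,0,0]],[[0,0,0],[0,0,0]]]' --fingers 0.005

```text
t: 5.25
tool_pos: [470.0, -335.6, 32.5]
orientation: [0.977, -0.212, 0.0, 0.0]
ft_force: [-0.0, 1.2, 4.1]
width: 19.1
```

Request:
send_rows --targets '[[[0,0,-0.005],[0,0,0]],[[0,0,-0.015],[0,0,0]],[[0,0,-0.03],[0,0,0]],[[0,0,-0.05],[0,0,0]],[[0,0,-0.07],[0,0,0]],[[0,0,-0.09],[0,0,0]],[[0,0,-0.11],[0,0,0]],[[0,0,-0.125],[0,0,0]],[[0,0,-0.13],[0,0,0]],[[0,0,-0.13],[0,0,0]]]'

```text
t: 6.08
tool_pos: [470.4, -336.0, 164.2]
orientation: [0.977, -0.212, 0.001, 0.0]
ft_force: [-0.7, 0.3, -1.6]
width: 19.2
```

Run:
```python
from plant import get_state, viewer
from h import *
s=get_state(); print(s['t'],s['tool_pos'],s['ft_force'],s['wrist_torque'],s['qpos'].round(3))
d=viewer.snapshot("wrist"); pickle.dump(d,open("pics/w3.pkl","wb")); cv2.imwrite("pics/w3.png",d["image"][:,:,::-1]); print(d['position'])
d=viewer.snapshot("side"); pickle.dump(d,open("pics/s3.pkl","wb")); cv2.imwrite("pics/s3.png",d["image"][:,:,::-1])
```

```text
6.0833 [ 470.40674175 -336.00675635  164.20904871] [-0.72770829  0.27792249 -1.6469009 ] [-0.04381316 -0.00373535 -0.04237118] [-0.038  0.676  0.822  1.844 -0.626  0.899 -0.916]
[ 542.2700847  -367.98477826  282.14414246]
```

View pics/w3.png

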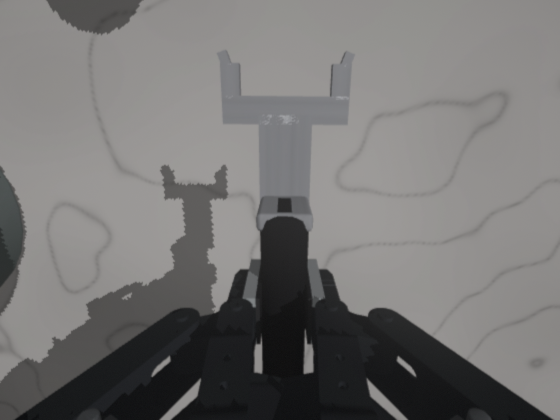

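View pics/s3.png

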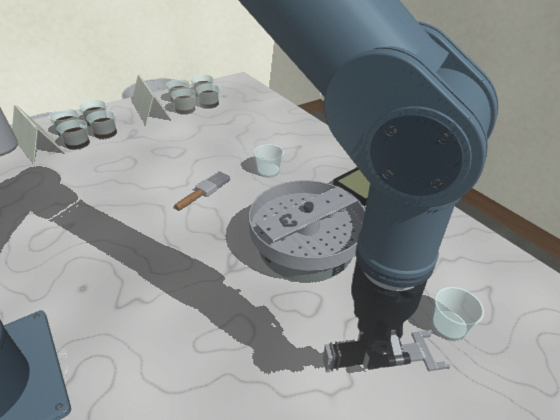

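Run:
```python
from h import *
np.set_printoptions(precision=2,suppress=True)
d=load("w3"); crop(d,"a6",210,40,150,200,4,1.6)
```

```text
(no output)
```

View pics/a6.png

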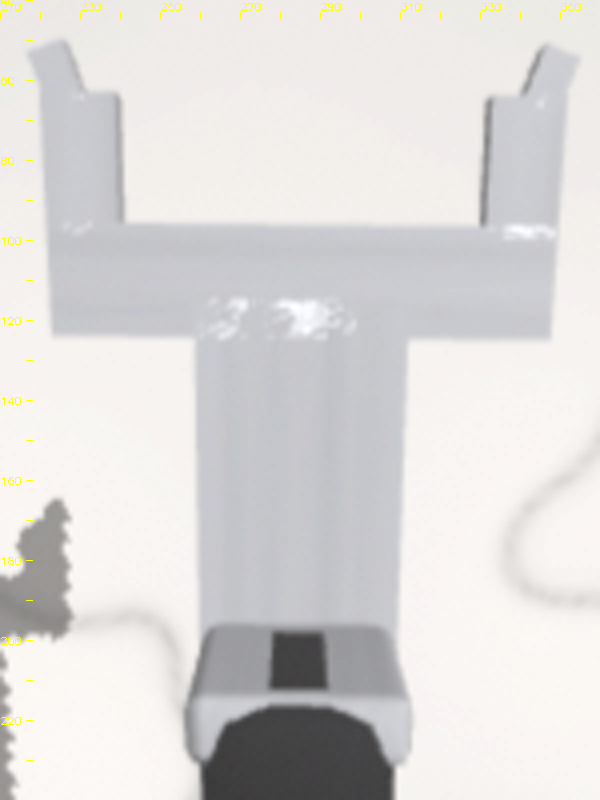

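Run:
```python
from h import *
np.set_printoptions(precision=2,suppress=True)
d=load("w3")
p=lambda L:np.array(L)/4+[210,40]
T=np.array([470.41,-336.01,164.21]);M=R.from_quat([0.977,-.212,.001,0]).as_matrix()
P=p([(124,222),(484,226),(52,334),(551,338),(196,338),(406,338),(201,620),(400,620)])
for o in (-27.5,-24,-31):
    A=(onz(d,P,T[2]+o)-T)@M
    print(o,"\n",A, [np.hypot(*(A[i]-A[i+1])[:2]) for i in (0,2,4,6)])
```

```text
-27.5 
 [[ 85.11 -19.2   27.67]
 [ 84.73  20.16  27.66]
 [ 73.33 -27.77  27.66]
 [ 72.94  28.25  27.63]
 [ 72.91 -11.62  27.65]
 [ 72.93  11.97  27.64]
 [ 40.21 -11.78  27.58]
 [ 40.23  12.19  27.57]] [np.float64(39.358958538797836), np.float64(56.01979997508577), np.float64(23.5857094254286), np.float64(23.972945188916192)]
-24 
 [[ 84.96 -18.75  24.17]
 [ 84.59  19.66  24.16]
 [ 73.47 -27.11  24.16]
 [ 73.09  27.56  24.13]
 [ 73.06 -11.36  24.15]
 [ 73.08  11.66  24.14]
 [ 41.14 -11.52  24.09]
 [ 41.16  11.88  24.08]] [np.float64(38.41175073356087), np.float64(54.671634430209785), np.float64(23.01809867328451), np.float64(23.39601526900805)]
-31 
 [[ 85.26 -19.64  31.18]
 [ 84.87  20.66  31.16]
 [ 73.2  -28.42  31.16]
 [ 72.8   28.95  31.13]
 [ 72.77 -11.88  31.15]
 [ 72.79  12.27  31.14]
 [ 39.28 -12.05  31.08]
 [ 39.3   12.5   31.07]] [np.float64(40.3061663440347), np.float64(57.36796551996175), np.float64(24.153320177572688), np.float64(24.549875108824367)]
```

Run:
```python
from h import *
np.set_printoptions(precision=4,suppress=True)
r0=R.from_quat([.977,-.212,0,0]); p=(470.4,-336,164.2)
m=quat_y(-102); q=(478,-140,250); print(delta(p,r0,q,m)); print(delta(q,m,(485,60,250),quat_y(-88.4)))
```

```text
(array([-0.0743, -0.1815, -0.0858]), array([ 0.    ,  0.    , -0.2179]))
(array([-0.0347, -0.1971,  0.    ]), array([ 0.    ,  0.    , -0.2374]))
```

Request:
send_rows --targets '[[[-0.003,-0.008,-0.008],[0,0,-0.01]],[[-0.009,-0.022,-0.019],[0,0,-0.03]],[[-0.017,-0.041,-0.031],[0,0,-0.05]],[[-0.025,-0.061,-0.043],[0,0,-0.073]],[[-0.033,-0.081,-0.055],[0,0,-0.097]],[[-0.042,-0.102,-0.066],[0,0,-0.122]],[[-0.05,-0.122,-0.076],[0,0,-0.146]],[[-0.058,-0.142,-0.083],[0,0,-0.17]],[[-0.066,-0.162,-0.086],[0,0,-0.194]],[[-0.074,-0.181,-0.086],[0,0,-0.218]]]'

```text
t: 7.02
tool_pos: [477.2, -138.4, 248.6]
orientation: [0.995, -0.103, -0.0, -0.0]
ft_force: [0.0, -0.1, -2.4]
width: 19.6
```

Request:
send_rows --targets '[[[-0.0035,-0.021,0],[0,0,-0.025]],[[-0.008,-0.045,0],[0,0,-0.054]],[[-0.012,-0.07,0],[0,0,-0.084]],[[-0.017,-0.096,0],[0,0,-0.115]],[[-0.021,-0.121,0],[0,0,-0.145]],[[-0.026,-0.146,0],[0,0,-0.176]],[[-0.03,-0.169,0],[0,0,-0.204]],[[-0.033,-0.186,0],[0,0,-0.223]],[[-0.0345,-0.195,0],[0,0,-0.234]],[[-0.035,-0.197,0],[0,0,-0.237]]]'

```text
t: 7.85
tool_pos: [483.6, 61.8, 247.9]
orientation: [1.0, 0.016, -0.001, -0.0]
ft_force: [-0.0, 0.3, -2.6]
width: 19.0
```

Run:
```python
from plant import get_state, viewer
from h import *
s=get_state(); print(s['t'],s['tool_pos'],s['orientation'],s['ft_force'],s['wrist_torque'],s['qpos'].round(3))
d=viewer.snapshot("wrist"); pickle.dump(d,open("pics/w4.pkl","wb")); cv2.imwrite("pics/w4.png",d["image"][:,:,::-1]); print(d['position'])
```

```text
7.85 [483.55125149  61.84630257 247.91135924] [ 9.99875561e-01  1.57650600e-02 -5.66540459e-04 -6.71557433e-05] [-0.04644901  0.31022801 -2.56483615] [-0.0021651   0.0272918  -0.01136434] [-0.925  0.366  0.878  2.002 -0.35   0.931 -1.405]
[563.0893864   65.68598651 365.52309653]
```

View pics/w4.png

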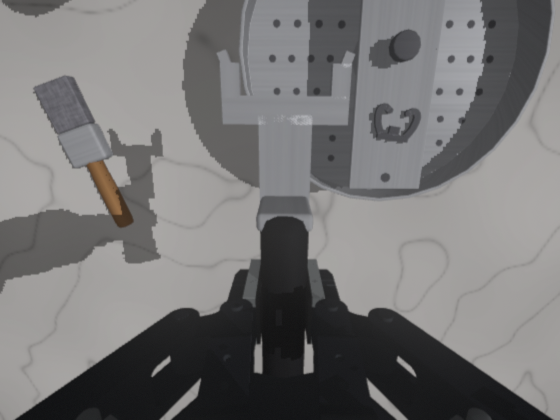

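Clip at about (397,123), shaft top at (405,45), bar edges visible. I zoom in.

Run:
```python
from h import *
d=load("w4"); crop(d,"a7",340,0,110,200,4,1.8); crop(d,"a8",360,90,70,65,9,2.5)
```

```text
(no output)
```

View pics/a7.png

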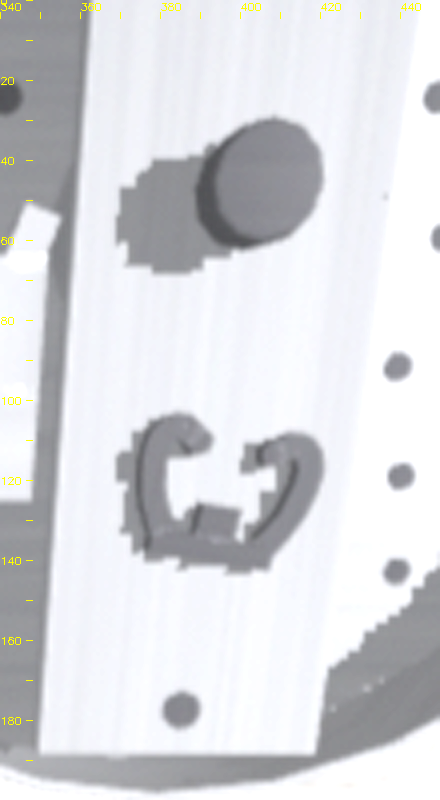

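View pics/a8.png

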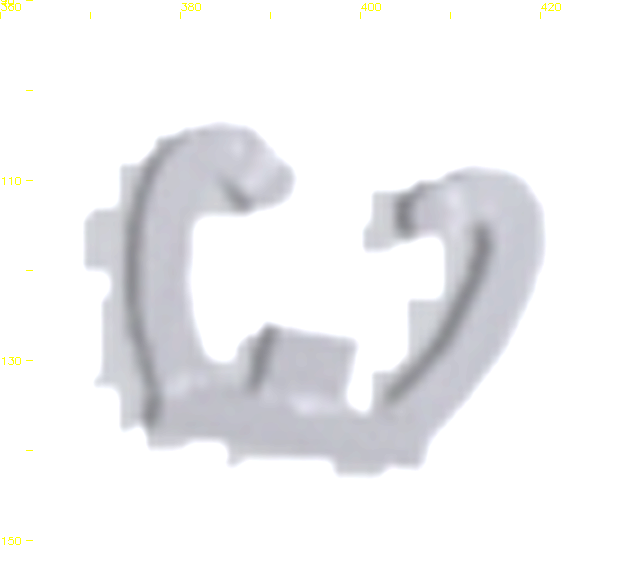

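Run:
```python
from h import *
np.set_printoptions(precision=2,suppress=True)
d=load("w4")
p=lambda L:np.array(L)/4+[340,0]
p9=lambda L:np.array(L)/9+[360,90]
T=np.array([483.55,61.85,247.91]);M=R.from_quat([.999876,.015765,-.00057,0]).as_matrix()
S=onz(d,p([(269,179)]),123); print("shaft",S,(S-T)@M)
B=onz(d,p([(90,10),(40,752),(415,10),(315,752)]),106); print(B)
for a,b in((0,1),(2,3)): v=B[a]-B[b]; print("yaw",np.arctan2(v[1],v[0]))
u=np.array([np.cos(.028),np.sin(.028)]);n=np.array([-u[1],u[0]])
print("edges n",B[:,:2]@n,"end u",B[:,:2]@u,"shaft u,n",S[0,:2]@u,S[0,:2]@n)
C=onz(d,p9([(160,432),(422,457),(130,270),(543,225),(267,328),(355,345),(225,125),(485,170)]),110);print("clip",C)
print("clip u,n rel shaft",np.c_[C[:,:2]@u-S[0,:2]@u,C[:,:2]@n-S[0,:2]@n])
for a,b in((0,1),(2,3),(4,5),(6,7)): v=C[a]-C[b]; print("clipyaw",np.arctan2(-v[0],v[1]),np.hypot(*v[:2]))
```

```text
shaft [[608.79 -19.04 123.  ]] [[122.77  84.8  124.77]]
[[637.89  11.34 106.  ]
 [501.54   6.72 106.  ]
 [639.77 -46.87 106.  ]
 [503.43 -52.   106.  ]]
yaw 0.03385147069097621
yaw 0.03759846209954742
edges n [ -6.53  -7.33 -64.76 -66.07] end u [637.96 501.53 638.2  501.78] shaft u,n 608.0163080237495 -36.0751564027525
clip [[544.13 -10.5  110.  ]
 [542.72 -34.11 110.  ]
 [557.8   -6.12 110.  ]
 [562.69 -41.53 110.  ]
 [553.32 -18.76 110.  ]
 [552.13 -26.7  110.  ]
 [569.98 -12.8  110.  ]
 [567.04 -35.75 110.  ]]
clip u,n rel shaft [[-64.39  10.35]
 [-66.46 -13.22]
 [-50.6   14.34]
 [-46.71 -21.19]
 [-55.44   1.83]
 [-56.85  -6.08]
 [-38.62   7.32]
 [-42.2  -15.53]]
clipyaw -0.059808140363145364 23.6571820514036
clipyaw 0.13726896866673038 35.74539999800957
clipyaw -0.14849788083064244 8.033258429970328
clipyaw -0.1271135714960254 23.133647787016276
```

Run:
```python
from h import *
np.set_printoptions(precision=4,suppress=True)
r0=R.from_quat([.999876,.015765,-.00057,0]); p=(483.55,61.85,247.9)
print(r0.as_matrix())
print(delta(p,r0,(441.9,-11.8,170),quat_y(-95.7)))
```

```text
[[ 0.9995  0.0315 -0.0011]
 [ 0.0315 -0.9995 -0.    ]
 [-0.0011 -0.     -1.    ]]
(array([-0.0439,  0.0723,  0.0779]), array([0.0001, 0.0011, 0.131 ]))
```

Request:
send_rows --targets '[[[-0.004,0.006,0],[0,0,0.01]],[[-0.01,0.016,0.006],[0,0,0.03]],[[-0.016,0.027,0.014],[0,0,0.05]],[[-0.023,0.038,0.024],[0,0,0.07]],[[-0.03,0.049,0.036],[0,0,0.09]],[[-0.036,0.059,0.049],[0,0,0.11]],[[-0.041,0.067,0.061],[0,0,0.125]],[[-0.043,0.071,0.071],[0,0,0.131]],[[-0.044,0.0723,0.077],[0,0,0.131]],[[-0.044,0.0723,0.078],[0,0,0.131]]]'

```text
t: 8.73
tool_pos: [441.0, -14.7, 169.3]
orientation: [0.999, -0.053, -0.001, 0.0]
ft_force: [0.0, 0.3, -1.6]
width: 18.9
```

Run:
```python
from plant import get_state, viewer
from h import *
s=get_state(); print(s['t'],s['tool_pos'],R.from_quat(s['orientation']).as_matrix().round(4),s['ft_force'],s['wrist_torque'],s['qpos'].round(3))
for n in("wrist","side"):
  d=viewer.snapshot(n); pickle.dump(d,open(f"pics/{n}5.pkl","wb")); cv2.imwrite(f"pics/{n}5.png",d["image"][:,:,::-1])
```

```text
8.7333 [440.96522558 -14.73240903 169.25499019] [[ 9.945e-01 -1.052e-01 -2.000e-03]
 [-1.052e-01 -9.945e-01 -6.000e-04]
 [-1.900e-03  8.000e-04 -1.000e+00]] [ 0.04759058  0.30362115 -1.62546322] [-0.02850314  0.04265402  0.0248736 ] [-0.743  0.43   0.832  2.175 -0.48   0.728 -1.263]
```

View pics/wrist5.png

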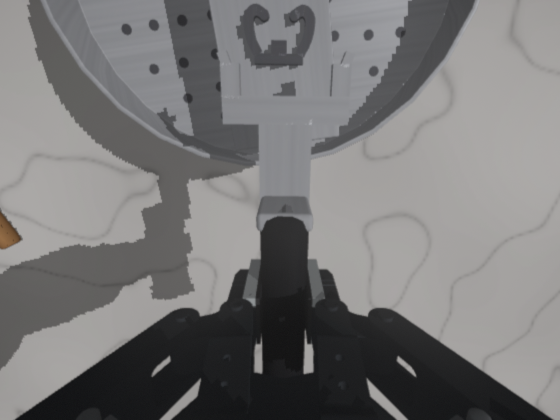

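View pics/side5.png

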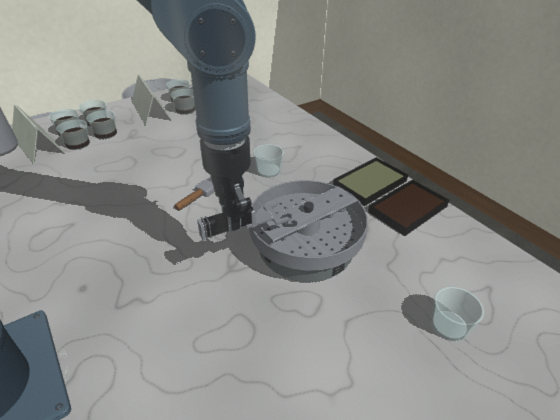

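Run:
```python
from h import *
d=load("wrist5"); crop(d,"a9",205,0,160,130,5,1.8)
```

```text
(no output)
```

View pics/a9.png

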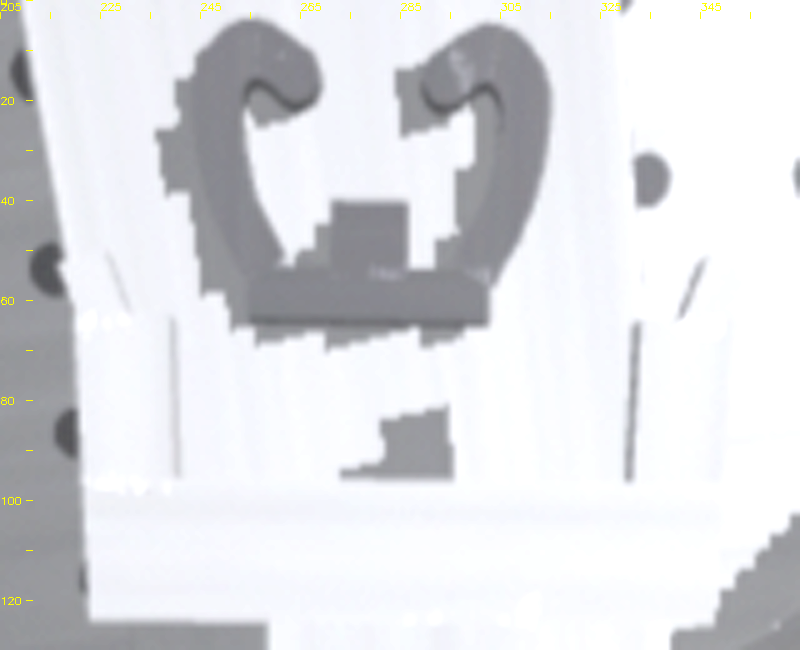

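Run:
```python
from h import *
np.set_printoptions(precision=2,suppress=True)
d=load("wrist5")
p=lambda L:np.array(L)/5+[205,0]
T=np.array([440.97,-14.73,169.25]);M=np.array([[.9945,-.1052,-.002],[-.1052,-.9945,-.0006],[-.0019,.0008,-1]])
C=onz(d,p([(248,318),(489,318),(195,90),(552,100),(332,200),(408,200),(322,80),(420,80)]),110)
print("clip",C);print((C-T)@M)
F=onz(d,p([(179,481),(632,481)]),T[2]-27.5);print("notch",(F-T)@M)
```

```text
clip [[544.09  -9.58 110.  ]
 [541.5  -34.3  110.  ]
 [564.98  -7.1  110.  ]
 [560.42 -42.18 110.  ]
 [553.94 -19.46 110.  ]
 [553.14 -27.09 110.  ]
 [564.52 -19.71 110.  ]
 [563.51 -29.34 110.  ]]
[[102.13 -16.02  59.04]
 [102.15   8.84  59.06]
 [122.63 -20.68  59.  ]
 [121.8   14.69  59.03]
 [112.96  -7.23  59.03]
 [112.97   0.44  59.03]
 [123.51  -8.1   59.01]
 [123.51   1.59  59.01]]
notch [[ 85.1  -19.74  27.32]
 [ 85.13  19.78  27.35]]
```

Request:
send_rows --targets '[[[0,-0.001,0.001],[0,0,0]],[[0,-0.002,0.004],[0,0,0]],[[0,-0.003,0.008],[0,0,0]],[[0,-0.0036,0.012],[0,0,0]],[[0,-0.0036,0.016],[0,0,0]],[[0,-0.0036,0.02],[0,0,0]],[[0,-0.0036,0.023],[0,0,0]],[[0,-0.0036,0.0255],[0,0,0]],[[0,-0.0036,0.027],[0,0,0]],[[0,-0.0036,0.027],[0,0,0]]]'

```text
t: 9.67
tool_pos: [442.3, -10.2, 143.0]
orientation: [0.999, -0.052, -0.0, 0.0]
ft_force: [0.1, -0.4, -1.4]
width: 19.3
```

Request:
send_rows --targets '[[[0,0,0.0003],[0,0,0]],[[0,0,0.0006],[0,0,0]],[[0,0,0.001],[0,0,0]],[[0,0,0.001],[0,0,0]],[[0,0,0.001],[0,0,0]],[[0,0,0.001],[0,0,0]],[[0,0,0.001],[0,0,0]],[[0,0,0.001],[0,0,0]],[[0,0,0.001],[0,0,0]],[[0,0,0.001],[0,0,0]]]'

```text
t: 10.5
tool_pos: [442.5, -10.1, 142.3]
orientation: [0.999, -0.052, 0.0, -0.0]
ft_force: [-0.7, 0.8, -1.0]
width: 19.4
```

```bash
cat > st.py <<'E'
from plant import get_state
from h import *
np.set_printoptions(precision=3,suppress=True)
s=get_state(); M=R.from_quat(s['orientation']).as_matrix()
yaw=np.arctan2(M[1,0],M[0,0]); F=s['ft_force']; T=s['tool_pos']
sh=np.array([608.8,-19.0,106]); b=.035; u=np.array([np.cos(b),np.sin(b),0]); n=np.array([-u[1],u[0],0])
N=T+M@[85.1,0,30]; print("t",s['t'],"T",T,"yaw",yaw,"xz",M[2,0],"F",F,"Fu",F@u,"Fn",F@n,"tq",s['wrist_torque'],"w",s['width'])
print("notch u,n",(N-sh)@u,(N-sh)@n,"backgap to home",(N-sh)@u+18,'q',s['qpos'])
E
python3 st.py
```

```text
t 10.5 T [442.488 -10.054 142.314] yaw -0.10316180700997343 xz 5.177093105344586e-05 F [-0.688  0.793 -0.962] Fu -0.6597573208872762 Fn 0.8160998728748052 tq [ 0.063  0.018 -0.008] w 19.443349516245124
notch u,n -81.60683234350797 3.0400230016762992 backgap to home -63.606832343507975 q [-0.7    0.48   0.772  2.188 -0.545  0.67  -1.218]
```

Request:
send_rows --targets '[[[0,0,0.0003],[0,0,0]],[[0,0,0.0006],[0,0,0]],[[0,0,0.001],[0,0,0]],[[0,0,0.0015],[0,0,0]],[[0,0,0.0015],[0,0,0]],[[0,0,0.0015],[0,0,0]],[[0,0,0.0015],[0,0,0]],[[0,0,0.0015],[0,0,0]],[[0,0,0.0015],[0,0,0]],[[0,0,0.0015],[0,0,0]]]'

```text
t: 11.33
tool_pos: [442.5, -10.1, 140.8]
orientation: [0.999, -0.052, 0.0, 0.0]
ft_force: [0.6, -0.3, -1.2]
width: 19.1
```

```bash
python3 st.py
python3 - <<'E'
from plant import get_state, viewer
from h import *
for n in("wrist","side"):
  d=viewer.snapshot(n); pickle.dump(d,open(f"pics/{n}6.pkl","wb"))
crop(load("wrist6"),"b1",205,0,160,130,5,1.8); crop(load("side6"),"b2",190,180,140,90,5,1.5)
E
```

```text
t 11.3333 T [442.505 -10.062 140.819] yaw -0.10313770836393378 xz 4.324117581118437e-05 F [ 0.556 -0.291 -1.192] Fu 0.5450695642532352 Fn -0.30993748687101963 tq [-0.017  0.071 -0.046] w 19.081988246764997
notch u,n -81.5900165429951 3.0328607590644157 backgap to home -63.5900165429951 q [-0.697  0.483  0.768  2.189 -0.549  0.667 -1.215]
```

View pics/b1.png

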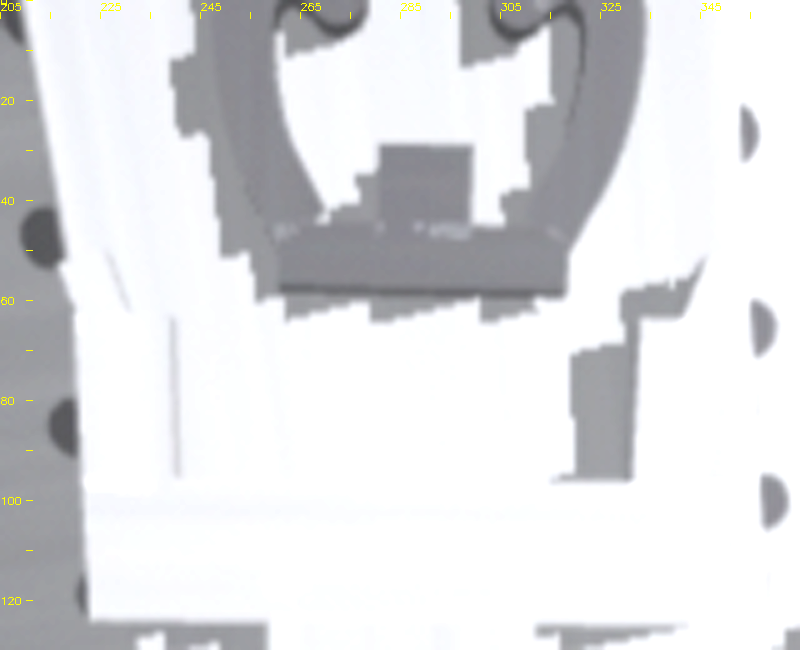

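View pics/b2.png

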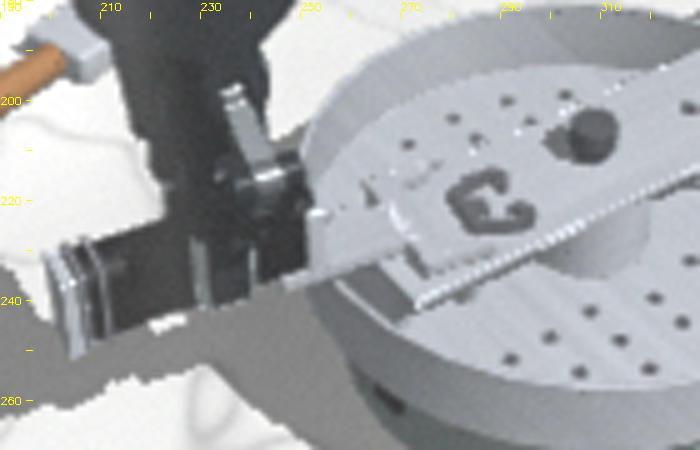

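Request:
send_rows --targets '[[[0,0.0003,0.0002],[0,0,0]],[[0,0.0006,0.0004],[0,0,0]],[[0,0.001,0.0006],[0,0,0]],[[0,0.0014,0.0008],[0,0,0]],[[0,0.0014,0.0008],[0,0,0]],[[0,0.0014,0.0008],[0,0,0]],[[0,0.0014,0.0008],[0,0,0]],[[0,0.0014,0.0008],[0,0,0]],[[0,0.0014,0.0008],[0,0,0]],[[0,0.0014,0.0008],[0,0,0]]]'

```text
t: 12.27
tool_pos: [442.3, -11.5, 140.0]
orientation: [0.999, -0.052, 0.0, 0.0]
ft_force: [-0.1, -0.5, -1.3]
width: 19.3
```

Request:
send_rows --targets '[[[0,0,0.0002],[0,0,0]],[[0,0,0.0004],[0,0,0]],[[0,0,0.0006],[0,0,0]],[[0,0,0.0008],[0,0,0]],[[0,0,0.0008],[0,0,0]],[[0,0,0.0008],[0,0,0]],[[0,0,0.0008],[0,0,0]],[[0,0,0.0008],[0,0,0]],[[0,0,0.0008],[0,0,0]],[[0,0,0.0008],[0,0,0]]]'

```text
t: 13.1
tool_pos: [442.3, -11.4, 139.2]
orientation: [0.999, -0.052, 0.0, -0.0]
ft_force: [0.1, 1.1, -1.2]
width: 19.2
```

```bash
python3 st.py
```

```text
t 13.1 T [442.329 -11.442 139.215] yaw -0.10320038628999925 xz 3.6642218246139144e-05 F [ 0.089  1.058 -1.249] Fu 0.12570651269413075 Fn 1.0538274986706657 tq [ 0.034  0.034 -0.042] w 19.242614383161676
notch u,n -81.81500227177662 1.655215955515713 backgap to home -63.81500227177662 q [-0.691  0.486  0.765  2.19  -0.552  0.664 -1.209]
```

Request:
send_rows --targets '[[[0,0,0.0002],[0,0,0]],[[0,0,0.0004],[0,0,0]],[[0,0,0.0006],[0,0,0]],[[0,0,0.0006],[0,0,0]],[[0,0,0.0006],[0,0,0]],[[0,0,0.0006],[0,0,0]],[[0,0,0.0006],[0,0,0]],[[0,0,0.0006],[0,0,0]],[[0,0,0.0006],[0,0,0]],[[0,0,0.0006],[0,0,0]]]'

```text
t: 13.93
tool_pos: [442.3, -11.5, 138.6]
orientation: [0.999, -0.052, -0.0, 0.0]
ft_force: [-0.9, 0.4, -2.1]
width: 18.9
```

```bash
python3 st.py
```

```text
t 13.9333 T [442.306 -11.451 138.591] yaw -0.10320663313088287 xz -1.4746693862161918e-05 F [-0.929  0.355 -2.105] Fu -0.9158998511732059 Fn 0.3873866591666746 tq [0.005 0.036 0.035] w 18.93650345092252
notch u,n -81.8399641762092 1.6460329322698881 backgap to home -63.83996417620919 q [-0.689  0.487  0.763  2.19  -0.554  0.662 -1.208]
```

Request:
send_rows --targets '[[[0,0,0.0002],[0,0,0]],[[0,0,0.0004],[0,0,0]],[[0,0,0.0006],[0,0,0]],[[0,0,0.0006],[0,0,0]],[[0,0,0.0006],[0,0,0]],[[0,0,0.0006],[0,0,0]],[[0,0,0.0006],[0,0,0]],[[0,0,0.0006],[0,0,0]],[[0,0,0.0006],[0,0,0]],[[0,0,0.0006],[0,0,0]]]'

```text
t: 14.77
tool_pos: [442.3, -11.5, 138.2]
orientation: [0.999, -0.052, 0.0, -0.0]
ft_force: [-2.7, -0.0, 5.7]
width: 18.9
```

```bash
python3 st.py
```

```text
t 14.7667 T [442.328 -11.465 138.167] yaw -0.10328058162020166 xz 5.457169008759499e-05 F [-2.702 -0.013  5.732] Fu -2.7011861062433256 Fn 0.08197352087992006 tq [0.053 0.222 0.055] w 18.862163676903794
notch u,n -81.81611727717357 1.6326870358351568 backgap to home -63.816117277173575 q [-0.688  0.488  0.762  2.191 -0.555  0.662 -1.207]
```

Request:
send_rows --targets '[[[0,0,-0.0005],[0,0,0]],[[0,0,-0.001],[0,0,0]],[[0.001,0,-0.001],[0,0,0]],[[0.003,0,-0.001],[0,0,0]],[[0.005,0,-0.001],[0,0,0]],[[0.008,0,-0.001],[0,0,0]],[[0.011,0,-0.001],[0,0,0]],[[0.013,0,-0.001],[0,0,0]],[[0.014,0,-0.001],[0,0,0]],[[0.014,0,-0.001],[0,0,0]]]'

```text
t: 15.6
tool_pos: [456.6, -13.0, 139.0]
orientation: [0.999, -0.052, 0.0, 0.0]
ft_force: [-0.3, -0.8, -1.0]
width: 19.3
```

```bash
python3 st.py
python3 - <<'E'
from plant import get_state, viewer
from h import *
for n in("wrist","side"):
  d=viewer.snapshot(n); pickle.dump(d,open(f"pics/{n}7.pkl","wb"))
crop(load("wrist7"),"b3",205,0,160,130,5,1.8)
E
```

```text
t 15.6 T [456.561 -12.977 138.991] yaw -0.10314168581761722 xz 0.0002480270054208499 F [-0.277 -0.797 -0.998] Fu -0.3044964707629813 Fn -0.7865745312419339 tq [0.007 0.051 0.022] w 19.321195383380395
notch u,n -67.63869172913961 -0.37910309295317024 backgap to home -49.63869172913961 q [-0.673  0.507  0.757  2.156 -0.559  0.68  -1.204]
```

View pics/b3.png

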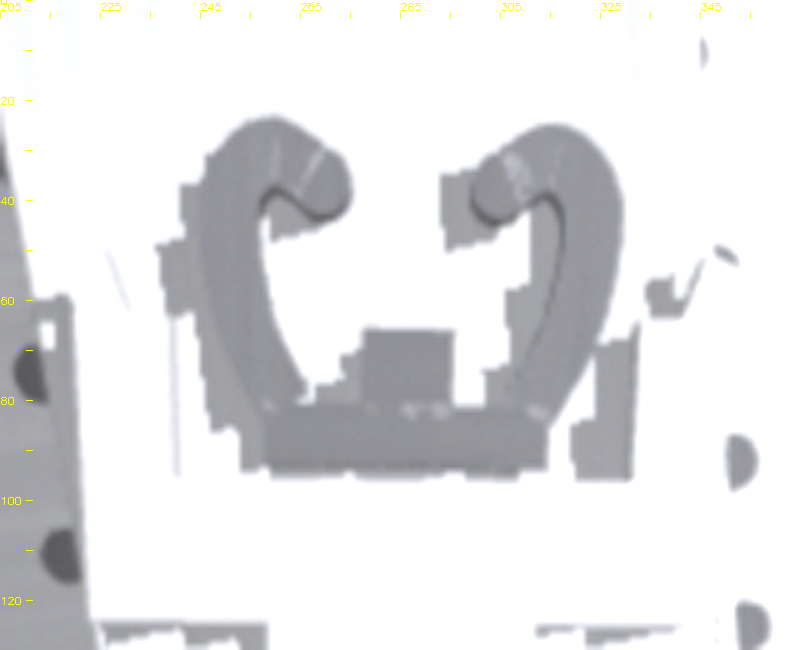

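Run:
```python
from h import *
from plant import get_state
np.set_printoptions(precision=4,suppress=True)
s=get_state(); p0=s['tool_pos']; yaw0=-.10314; r0=quat_y(-90+np.degrees(yaw0))
b=.035; Rb=lambda a:np.array([[np.cos(a),-np.sin(a)],[np.sin(a),np.cos(a)]])
sh=np.array([608.8,-19.0])
def tcp(u,n,y):
    N=sh+Rb(b)@[u,n]; return np.r_[N-85.1*np.array([np.cos(y),np.sin(y)]),p0[2]]
# interpolate by clip centre (notch+18 ahead)
u0,n0=-67.64,-.379
c0=np.array([u0+18*np.cos(yaw0-b),n0+18*np.sin(yaw0-b)]); c1=np.array([-12,0.])
pr,rr=p0,r0
for k in range(1,21):
    ss=k/20; f=max(0,(ss-.1)/.9)   # rotation after first 10%
    c=c0+(c1-c0)*np.array([ss,f]); y=yaw0+(b-yaw0)*f
    N=c-18*np.array([np.cos(y-b),np.sin(y-b)])
    q=tcp(N[0],N[1],y); r1=quat_y(-90+np.degrees(y))
    d=delta(pr,rr,q,r1); print(k,d[0][:2]*1000,d[1][2])
    if k==10: pr,rr=q,r1
```

```text
1 [ 2.2528 -0.2278] 0.0
2 [ 4.1253 -0.4882] 0.0
3 [ 5.9791 -0.1145] -0.007674444444444337
4 [7.8389 0.2591] -0.01534888888888887
5 [9.7048 0.6326] -0.02302333333333341
6 [11.5767  1.006 ] -0.030697777777777734
7 [13.4547  1.3792] -0.038372222222222266
8 [15.3388  1.7521] -0.04604666666666657
9 [17.229   2.1248] -0.05372111111111112
10 [19.1252  2.4971] -0.06139555555555566
11 [1.8759 0.488 ] -0.007674444444444323
12 [3.7578 0.9759] -0.015348888888888634
13 [5.6458 1.4638] -0.02302333333333317
14 [7.5399 1.9515] -0.030697777777777706
15 [9.4401 2.439 ] -0.03837222222222203
16 [11.3463  2.9263] -0.04604666666666657
17 [13.2586  3.4133] -0.053721111111111094
18 [15.1769  3.9   ] -0.06139555555555541
19 [17.1014  4.3863] -0.06906999999999974
20 [19.0318  4.8722] -0.0767444444444445
```

Request:
send_rows --targets '[[[0.0005,0,0],[0,0,0]],[[0.0015,-0.0001,0],[0,0,0]],[[0.003,-0.0002,0],[0,0,0]],[[0.005,-0.0002,0],[0,0,-0.004]],[[0.0078,0.0003,0],[0,0,-0.0153]],[[0.0107,0.0008,0],[0,0,-0.027]],[[0.0135,0.0014,0],[0,0,-0.0385]],[[0.0163,0.002,0],[0,0,-0.05]],[[0.018,0.0023,0],[0,0,-0.057]],[[0.0191,0.0025,0],[0,0,-0.0614]]]'

```text
t: 16.53
tool_pos: [475.4, -17.5, 139.0]
orientation: [1.0, -0.021, 0.0, 0.0]
ft_force: [0.2, 0.6, -1.6]
width: 19.2
```

```bash
python3 st.py
python3 - <<'E'
from plant import get_state, viewer
from h import *
for n in("wrist","side"):
  d=viewer.snapshot(n); pickle.dump(d,open(f"pics/{n}8.pkl","wb"))
crop(load("wrist8"),"b4",205,0,160,130,5,1.8)
E
```

```text
t 16.5333 T [475.356 -17.518 139.025] yaw -0.04126351750297167 xz 0.0002559536962607325 F [ 0.225  0.587 -1.643] Fu 0.24538270479873972 Fn 0.5789602433293006 tq [ 0.002  0.024 -0.035] w 19.177709956909364
notch u,n -48.45024275244165 -0.336990686520051 backgap to home -30.450242752441653 q [-0.634  0.529  0.732  2.11  -0.551  0.699 -1.146]
```

View pics/b4.png

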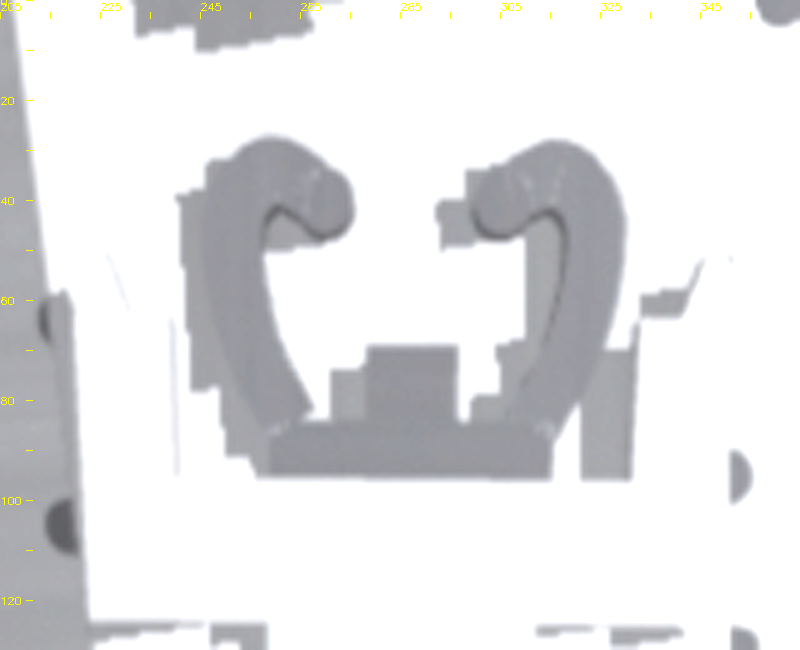

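Run:
```python
from h import *
np.set_printoptions(precision=4,suppress=True)
p0=np.array([475.356,-17.518,139]);y0=-.04126;b=.035
Rb=np.array([[np.cos(b),-np.sin(b)],[np.sin(b),np.cos(b)]])
N=np.array([608.8,-19])+Rb@[-32,.4]; q=np.r_[N-85.1*Rb[:,0],139]
print(delta(p0,quat_y(-90+np.degrees(y0)),q,quat_y(-90+np.degrees(b))))
```

```text
(array([0.0166, 0.0045, 0.    ]), array([ 0.    ,  0.    , -0.0763]))
```

Request:
send_rows --targets '[[[0.0012,0.0003,0],[0,0,-0.005]],[[0.003,0.0008,0],[0,0,-0.014]],[[0.005,0.0014,0],[0,0,-0.024]],[[0.007,0.002,0],[0,0,-0.033]],[[0.009,0.0025,0],[0,0,-0.042]],[[0.011,0.003,0],[0,0,-0.051]],[[0.013,0.0036,0],[0,0,-0.061]],[[0.015,0.0041,0],[0,0,-0.07]],[[0.0162,0.0044,0],[0,0,-0.075]],[[0.0166,0.0045,0],[0,0,-0.0763]]]'

```text
t: 17.47
tool_pos: [491.7, -22.6, 139.0]
orientation: [1.0, 0.017, 0.0, 0.0]
ft_force: [-0.7, -0.6, -1.8]
width: 19.2
```

```bash
python3 st.py
python3 - <<'E'
from plant import get_state, viewer
from h import *
for n in("wrist","side","scene"):
  d=viewer.snapshot(n); pickle.dump(d,open(f"pics/{n}9.pkl","wb"))
crop(load("wrist9"),"b5",205,0,160,130,5,1.6);crop(load("side9"),"b6",240,180,120,80,6,1.5)
E
```

```text
t 17.4667 T [491.671 -22.628 139.017] yaw 0.034882269222685836 xz 0.00020334739855447834 F [-0.668 -0.578 -1.811] Fu -0.6880889842984116 Fn -0.5541859266409379 tq [-0.031  0.041 -0.072] w 19.155878819057786
notch u,n -32.07822775196486 0.4613061203961754 backgap to home -14.07822775196486 q [-0.595  0.546  0.706  2.069 -0.539  0.714 -1.076]
```

View pics/b5.png

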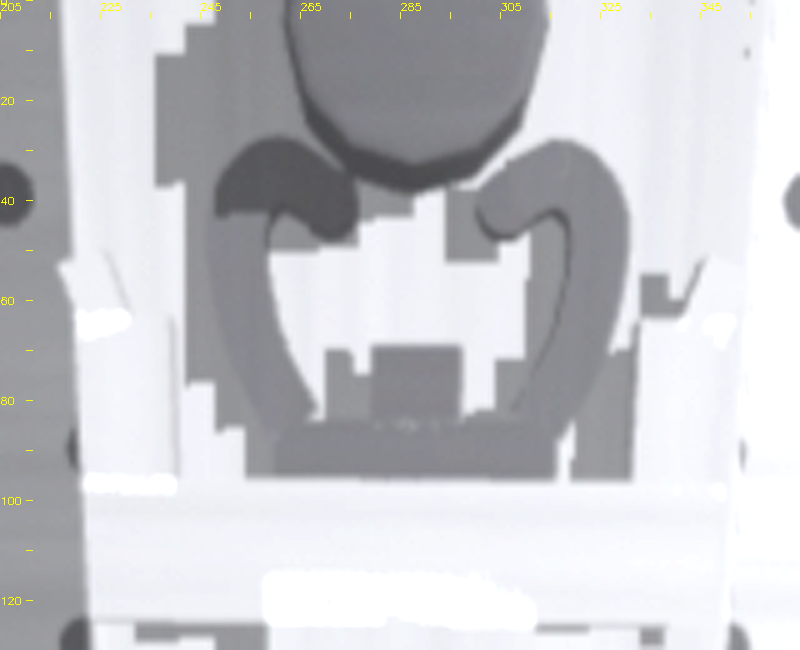

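View pics/b6.png

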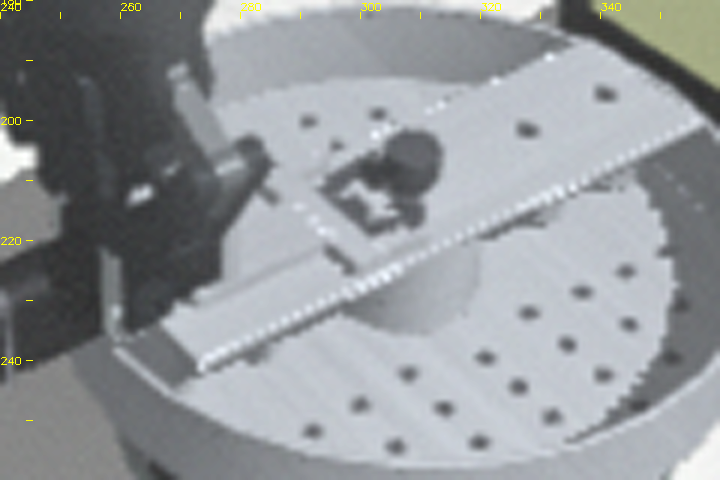

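Request:
send_rows --targets '[[[0.0005,0,0],[0,0,0]],[[0.001,0,0],[0,0,0]],[[0.0015,0,0],[0,0,0]],[[0.002,0,0],[0,0,0]],[[0.0025,0,0],[0,0,0]],[[0.003,0,0],[0,0,0]],[[0.0033,0,0],[0,0,0]],[[0.0036,0,0],[0,0,0]],[[0.0036,0,0],[0,0,0]],[[0.0036,0,0],[0,0,0]]]'

```text
t: 18.45
tool_pos: [495.0, -22.4, 139.0]
orientation: [1.0, 0.017, 0.0, 0.0]
ft_force: [-0.6, 0.3, -1.3]
width: 19.0
```

Request:
send_rows --targets '[[[0.0001,0,0],[0,0,0]],[[0.0002,0,0],[0,0,0]],[[0.0003,0,0],[0,0,0]],[[0.0004,0,0],[0,0,0]],[[0.0005,0,0],[0,0,0]],[[0.0006,0,0],[0,0,0]],[[0.0006,0,0],[0,0,0]],[[0.0006,0,0],[0,0,0]],[[0.0006,0,0],[0,0,0]],[[0.0006,0,0],[0,0,0]]]'

```text
t: 19.28
tool_pos: [495.5, -22.4, 139.0]
orientation: [1.0, 0.017, -0.0, -0.0]
ft_force: [-0.5, -0.2, -0.1]
width: 19.3
```

```bash
python3 st.py
```

```text
t 19.2833 T [495.544 -22.372 138.983] yaw 0.034556293827111756 xz -7.466963972822922e-05 F [-0.541 -0.187 -0.147] Fu -0.546712795447073 Fn -0.16756115663328774 tq [ 0.018  0.16  -0.004] w 19.33188946379301
notch u,n -28.206406289041457 0.5558061666537107 backgap to home -10.206406289041457 q [-0.592  0.551  0.704  2.059 -0.541  0.719 -1.077]
```

Request:
send_rows --targets '[[[0.0001,0,0],[0,0,0]],[[0.0002,0,0],[0,0,0]],[[0.0003,0,0],[0,0,0]],[[0.0004,0,0],[0,0,0]],[[0.0005,0,0],[0,0,0]],[[0.0006,0,0],[0,0,0]],[[0.0007,0,0],[0,0,0]],[[0.0008,0,0],[0,0,0]],[[0.0008,0,0],[0,0,0]],[[0.0008,0,0],[0,0,0]]]'

```text
t: 20.12
tool_pos: [496.0, -22.3, 138.9]
orientation: [1.0, 0.017, -0.0, -0.0]
ft_force: [-3.3, 0.7, -1.5]
width: 18.9
```

```bash
python3 st.py
```

```text
t 20.1167 T [496.003 -22.328 138.878] yaw 0.03454591428072674 xz -0.0007735188884650598 F [-3.292  0.7   -1.504] Fu -3.265743896338523 Fn 0.8147505871532574 tq [0.065 0.734 0.01 ] w 18.890124222566815
notch u,n -27.767917906222745 0.5868896844753977 backgap to home -9.767917906222745 q [-0.591  0.552  0.704  2.058 -0.541  0.721 -1.077]
```

Request:
send_rows --targets '[[[0.0001,0,0],[0,0,0]],[[0.0002,0,-0.0001],[0,0,0]],[[0.0003,0,-0.0001],[0,0,0]],[[0.0004,0,-0.0001],[0,0,0]],[[0.0005,0,-0.0002],[0,0,0]],[[0.0006,0,-0.0002],[0,0,0]],[[0.0007,0,-0.0002],[0,0,0]],[[0.0008,0,-0.0002],[0,0,0]],[[0.0008,0,-0.0002],[0,0,0]],[[0.0008,0,-0.0002],[0,0,0]]]'

```text
t: 20.95
tool_pos: [496.4, -22.3, 139.0]
orientation: [1.0, 0.017, -0.001, -0.0]
ft_force: [-7.0, 0.4, -0.7]
width: 19.5
```

```bash
python3 st.py
```

```text
t 20.95 T [496.395 -22.307 138.983] yaw 0.034486613063139694 xz -0.0016092234504425545 F [-6.997  0.41  -0.658] Fu -6.97832347078247 Fn 0.654130487318144 tq [0.1   1.206 0.107] w 19.503886727209164
notch u,n -27.400475624371264 0.5929569228475869 backgap to home -9.400475624371264 q [-0.591  0.553  0.704  2.056 -0.541  0.723 -1.078]
```

Request:
send_rows --targets '[[[0.0001,0,0],[0,0,0]],[[0.0002,0,-0.0001],[0,0,0]],[[0.0003,0,-0.0001],[0,0,0]],[[0.0004,0,-0.0001],[0,0,0]],[[0.0005,0,-0.0001],[0,0,0]],[[0.0006,0,-0.0001],[0,0,0]],[[0.0007,0,-0.0001],[0,0,0]],[[0.0008,0,-0.0001],[0,0,0]],[[0.0008,0,-0.0001],[0,0,0]],[[0.0008,0,-0.0001],[0,0,0]]]'

```text
t: 21.78
tool_pos: [496.8, -22.3, 139.0]
orientation: [1.0, 0.017, -0.001, -0.0]
ft_force: [-6.7, 0.8, -0.4]
width: 18.9
```

```bash
python3 st.py
```

```text
t 21.7833 T [496.823 -22.31  139.004] yaw 0.03444345425744869 xz -0.0023601677937603745 F [-6.68   0.78  -0.384] Fu -6.648446807067452 Fn 1.0128096913838476 tq [0.097 1.518 0.029] w 18.949412230022062
notch u,n -26.995237468650302 0.5747014012806501 backgap to home -8.995237468650302 q [-0.591  0.554  0.704  2.054 -0.541  0.724 -1.078]
```

Request:
send_rows --targets '[[[0.0001,0,0],[0,0,0]],[[0.0002,0,-0.0001],[0,0,0]],[[0.0003,0,-0.0001],[0,0,0]],[[0.0004,0,-0.0001],[0,0,0]],[[0.0005,0,-0.0001],[0,0,0]],[[0.0006,0,-0.0001],[0,0,0]],[[0.0007,0,-0.0001],[0,0,0]],[[0.0008,0,-0.0001],[0,0,0]],[[0.0008,0,-0.0001],[0,0,0]],[[0.0008,0,-0.0001],[0,0,0]]]'

```text
t: 22.62
tool_pos: [496.9, -22.3, 138.9]
orientation: [1.0, 0.017, -0.002, -0.0]
ft_force: [-8.7, 0.6, 0.7]
width: 19.2
```

```bash
python3 st.py
```

```text
t 22.6167 T [496.914 -22.289 138.943] yaw 0.03429620729113543 xz -0.003779811649713797 F [-8.725  0.601  0.705] Fu -8.698729970281146 Fn 0.9055443724073693 tq [0.125 1.724 0.11 ] w 19.220521099322855
notch u,n -26.946694536362724 0.5898315173874864 backgap to home -8.946694536362724 q [-0.59   0.555  0.704  2.053 -0.54   0.726 -1.078]
```

Request:
send_rows --targets '[[[0.0001,0,0],[0,0,0]],[[0.0002,0,-0.0001],[0,0.001,0]],[[0.0003,0,-0.0001],[0,0.001,0]],[[0.0004,0,-0.0002],[0,0.002,0]],[[0.0005,0,-0.0002],[0,0.002,0]],[[0.0006,0,-0.0002],[0,0.002,0]],[[0.0006,0,-0.0002],[0,0.002,0]],[[0.0006,0,-0.0002],[0,0.002,0]],[[0.0006,0,-0.0002],[0,0.002,0]],[[0.0006,0,-0.0002],[0,0.002,0]]]'

```text
t: 23.45
tool_pos: [497.5, -22.2, 139.0]
orientation: [1.0, 0.017, -0.001, -0.0]
ft_force: [-7.9, 0.0, -1.4]
width: 19.2
```

```bash
python3 st.py
python3 - <<'E'
from plant import get_state, viewer
from h import *
for n in("wrist",):
  d=viewer.snapshot(n); pickle.dump(d,open(f"pics/{n}10.pkl","wb"))
crop(load("wrist10"),"b7",205,0,160,130,5,1.6)
E
```

```text
t 23.45 T [497.457 -22.247 138.989] yaw 0.03432503233107922 xz -0.00190987963128557 F [-7.911  0.042 -1.445] Fu -7.904292050295985 Fn 0.318580207823623 tq [0.083 1.741 0.032] w 19.214135206318804
notch u,n -26.345643199403565 0.6108794438853344 backgap to home -8.345643199403565 q [-0.59   0.555  0.704  2.053 -0.541  0.724 -1.078]
```

View pics/b7.png

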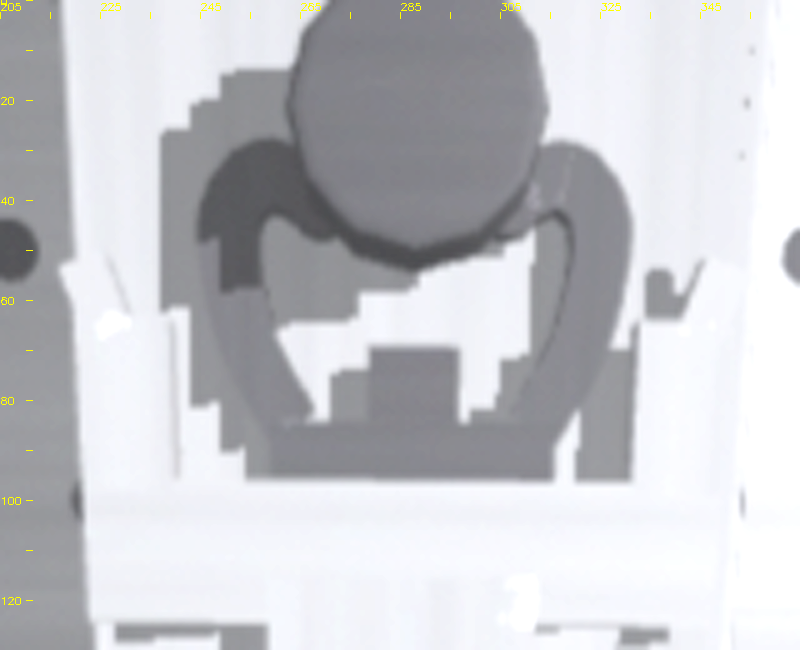

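Request:
send_rows --targets '[[[0.0001,0,0],[0,0,0]],[[0.0002,0,-0.0001],[0,0,0]],[[0.0003,0,-0.0001],[0,0.001,0]],[[0.0004,0,-0.0001],[0,0.001,0]],[[0.0005,0,-0.0001],[0,0.001,0]],[[0.0006,0,-0.0001],[0,0.001,0]],[[0.0007,0,-0.0001],[0,0.001,0]],[[0.0008,0,-0.0001],[0,0.001,0]],[[0.0008,0,-0.0001],[0,0.001,0]],[[0.0008,0,-0.0001],[0,0.001,0]]]'

```text
t: 24.33
tool_pos: [497.5, -22.3, 138.9]
orientation: [1.0, 0.017, -0.001, -0.0]
ft_force: [-9.4, 0.1, 0.1]
width: 19.1
```

```bash
python3 st.py
```

```text
t 24.3333 T [497.523 -22.256 138.933] yaw 0.03421686734673166 xz -0.002380254478866135 F [-9.358  0.144  0.095] Fu -9.347341920923347 Fn 0.4712411878813147 tq [0.058 2.117 0.042] w 19.06577787197373
notch u,n -26.294485045926425 0.5984995653568026 backgap to home -8.294485045926425 q [-0.59   0.555  0.704  2.053 -0.541  0.725 -1.078]
```

Request:
send_rows --targets '[[[0.0001,0,0],[0,0,0]],[[0.0002,0,-0.0001],[0,0,0]],[[0.0003,0,-0.0001],[0,0,0]],[[0.0004,0,-0.0001],[0,0,0]],[[0.0005,0,-0.0001],[0,0,0]],[[0.0005,0,-0.0001],[0,0,0]],[[0.0005,0,-0.0001],[0,0,0]],[[0.0005,0,-0.0001],[0,0,0]],[[0.0005,0,-0.0001],[0,0,0]],[[0.0005,0,-0.0001],[0,0,0]]]'

```text
t: 25.17
tool_pos: [497.6, -22.3, 138.9]
orientation: [1.0, 0.017, -0.002, -0.0]
ft_force: [-11.0, 0.3, 1.0]
width: 19.2
```

```bash
python3 st.py
```

```text
t 25.1667 T [497.584 -22.252 138.945] yaw 0.03413403747476381 xz -0.0032625900619968604 F [-11.003   0.251   1.044] Fu -10.987819799433433 Fn 0.6363075426097508 tq [0.046 2.329 0.053] w 19.179171509803496
notch u,n -26.260305438550592 0.5986224665039014 backgap to home -8.260305438550592 q [-0.589  0.556  0.704  2.052 -0.541  0.727 -1.078]
```

Request:
send_rows --targets '[[[0.0001,0,0],[0,0,0]],[[0.0002,0,-0.0001],[0,0,0]],[[0.0003,0,-0.0001],[0,0.001,0]],[[0.0004,0,-0.0002],[0,0.001,0]],[[0.0005,0,-0.0002],[0,0.001,0]],[[0.0006,0,-0.0002],[0,0.002,0]],[[0.0007,0,-0.0002],[0,0.002,0]],[[0.0008,0,-0.0002],[0,0.002,0]],[[0.0008,0,-0.0002],[0,0.002,0]],[[0.0008,0,-0.0002],[0,0.002,0]]]'

```text
t: 26.0
tool_pos: [497.6, -22.2, 138.9]
orientation: [1.0, 0.017, -0.001, -0.001]
ft_force: [-12.8, 0.6, 2.0]
width: 19.2
```

```bash
python3 st.py
```

```text
t 26.0 T [497.645 -22.223 138.929] yaw 0.03409007281465742 xz -0.00275797681880884 F [-12.763   0.567   1.956] Fu -12.735178459750708 Fn 1.0128269828163716 tq [-0.003  2.622  0.066] w 19.18141182213642
notch u,n -26.182695819166142 0.6281921674848173 backgap to home -8.182695819166142 q [-0.589  0.556  0.703  2.052 -0.541  0.726 -1.078]
```

Request:
send_rows --targets '[[[0,0,-0.0001],[0,0.001,0]],[[0,0,-0.0002],[0,0.002,0]],[[0,0,-0.0003],[0,0.003,0]],[[0,0,-0.0004],[0,0.003,0]],[[0,0,-0.0005],[0,0.003,0]],[[0,0,-0.0005],[0,0.003,0]],[[0,0,-0.0005],[0,0.003,0]],[[0,0,-0.0005],[0,0.003,0]],[[0,0,-0.0005],[0,0.003,0]],[[0,0,-0.0005],[0,0.003,0]]]'

```text
t: 26.83
tool_pos: [497.6, -22.2, 139.2]
orientation: [1.0, 0.017, 0.0, -0.001]
ft_force: [-10.7, 0.4, -2.1]
width: 19.5
```

```bash
python3 st.py
python3 - <<'E'
from plant import get_state, viewer
from h import *
for n in("wrist","side"):
  d=viewer.snapshot(n); pickle.dump(d,open(f"pics/{n}11.pkl","wb"))
crop(load("wrist11"),"b8",205,0,160,130,5,1.6); crop(load("side11"),"b9",240,180,120,80,6,1.5)
E
```

```text
t 26.8333 T [497.633 -22.195 139.22 ] yaw 0.03416985520347059 xz 0.0001423514802326008 F [-10.744   0.386  -2.144] Fu -10.723609659422396 Fn 0.7618803955043041 tq [ 0.01   2.553 -0.011] w 19.50402102588881
notch u,n -26.105972507930232 0.6568685690071814 backgap to home -8.105972507930232 q [-0.59   0.554  0.703  2.054 -0.542  0.723 -1.077]
```

View pics/b8.png

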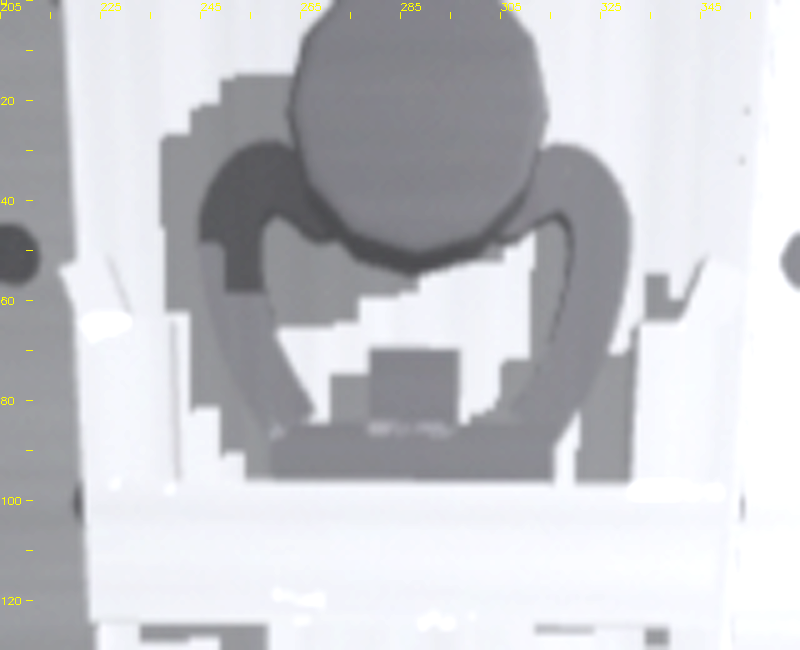

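View pics/b9.png

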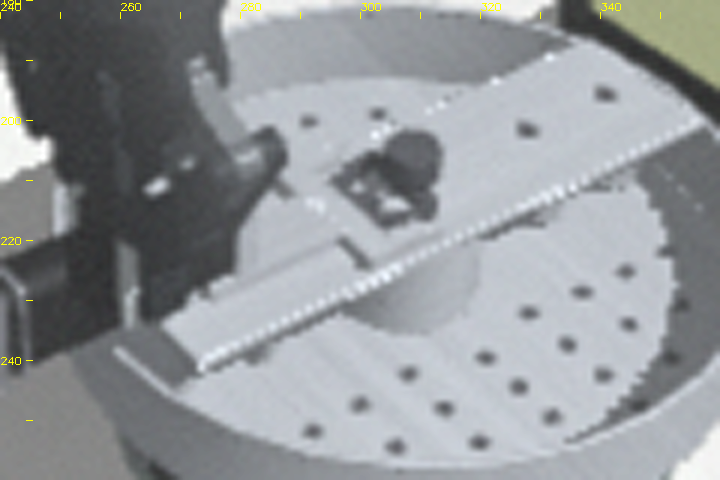

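Request:
send_rows --targets '[[[0.0001,0,0],[0,0,0]],[[0.0002,0,-0.0001],[0,0,0]],[[0.0003,0,-0.0001],[0,0.001,0]],[[0.0004,0,-0.0002],[0,0.001,0]],[[0.0005,0,-0.0002],[0,0.001,0]],[[0.0006,0,-0.0002],[0,0.001,0]],[[0.0007,0,-0.0002],[0,0.001,0]],[[0.0008,0,-0.0002],[0,0.001,0]],[[0.0008,0,-0.0002],[0,0.001,0]],[[0.0008,0,-0.0002],[0,0.001,0]]]'

```text
t: 27.77
tool_pos: [497.7, -22.2, 139.2]
orientation: [1.0, 0.017, -0.0, -0.001]
ft_force: [-11.9, 0.2, -1.7]
width: 18.9
```

```bash
python3 st.py
```

```text
t 27.7667 T [497.698 -22.173 139.199] yaw 0.03407940996119088 xz -0.0003221424976208671 F [-11.918   0.173  -1.732] Fu -11.904387642678389 Fn 0.5897983052908322 tq [-0.009  2.918  0.049] w 18.900920560624467
notch u,n -26.054820956842722 0.6762764947739613 backgap to home -8.054820956842722 q [-0.59   0.554  0.703  2.054 -0.542  0.723 -1.077]
```

Request:
send_rows --targets '[[[0.0001,0,0],[0,0,0]],[[0.0002,0,-0.0001],[0,0,0]],[[0.0003,0,-0.0001],[0,0.001,0]],[[0.0004,0,-0.0001],[0,0.001,0]],[[0.0005,0,-0.0001],[0,0.001,0]],[[0.0006,0,-0.0001],[0,0.001,0]],[[0.0006,0,-0.0001],[0,0.001,0]],[[0.0006,0,-0.0001],[0,0.001,0]],[[0.0006,0,-0.0001],[0,0.001,0]],[[0.0006,0,-0.0001],[0,0.001,0]]]'

```text
t: 28.6
tool_pos: [503.2, -22.1, 141.0]
orientation: [1.0, 0.017, 0.005, -0.0]
ft_force: [-0.8, -0.3, -1.8]
width: 19.1
```

```bash
python3 st.py
```

```text
t 28.6 T [503.23  -22.127 140.962] yaw 0.03459458104018056 xz 0.01069965278263554 F [-0.753 -0.318 -1.84 ] Fu -0.7633436988235813 Fn -0.2914410865057993 tq [-0.011  0.029 -0.027] w 19.072639486937028
notch u,n -20.199048014812462 0.5319974780171284 backgap to home -2.199048014812462 q [-0.589  0.553  0.703  2.048 -0.544  0.718 -1.077]
```

Run:
```python
from plant import get_state, viewer
from h import *
for n in("wrist","side"):
  d=viewer.snapshot(n); pickle.dump(d,open(f"pics/{n}12.pkl","wb"))
crop(load("wrist12"),"c1",205,0,160,130,5,1.6); crop(load("side12"),"c2",240,180,120,80,6,1.5)
```

```text
(no output)
```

View pics/c1.png

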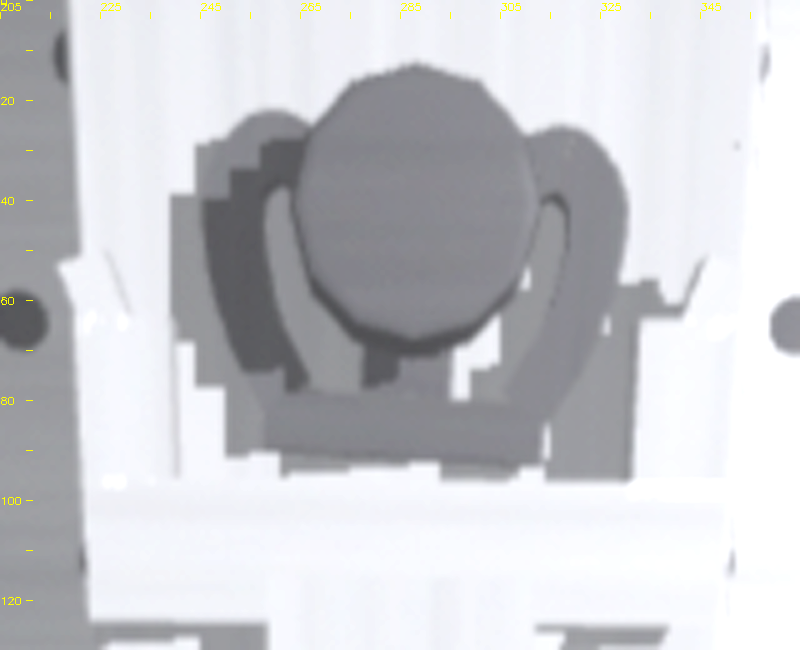

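View pics/c2.png

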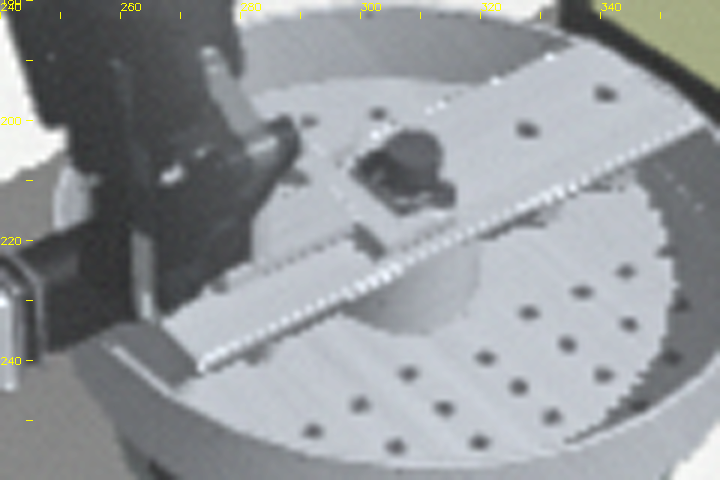

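Request:
send_rows --targets '[[[0,0,0.0003],[0,-0.002,0]],[[0,0,0.0006],[0,-0.004,0]],[[0,0,0.001],[0,-0.006,0]],[[0,0,0.0014],[0,-0.008,0]],[[0,0,0.0017],[0,-0.01,0]],[[0,0,0.0019],[0,-0.0107,0]],[[0.0003,0,0.0019],[0,-0.0107,0]],[[0.0006,0,0.0019],[0,-0.0107,0]],[[0.001,0,0.0019],[0,-0.0107,0]],[[0.001,0,0.0019],[0,-0.0107,0]]]'

```text
t: 29.53
tool_pos: [504.0, -22.1, 139.0]
orientation: [1.0, 0.017, -0.0, 0.0]
ft_force: [-0.0, -0.1, -1.1]
width: 19.3
```

```bash
python3 st.py
```

```text
t 29.5333 T [504.021 -22.095 138.966] yaw 0.03455162122985445 xz -0.0005038227627046969 F [-0.032 -0.083 -1.15 ] Fu -0.03451591017914916 Fn -0.08217569707046812 tq [0.009 0.033 0.009] w 19.25599252904931
notch u,n -19.737943561933594 0.5347240154629601 backgap to home -1.7379435619335943 q [-0.586  0.564  0.702  2.038 -0.543  0.731 -1.079]
```

Advance gently in 0.8 mm steps to contact.

Request:
send_rows --targets '[[[0.0001,0,0],[0,0,0]],[[0.0002,0,0],[0,0,0]],[[0.0003,0,0],[0,0,0]],[[0.0004,0,0],[0,0,0]],[[0.0005,0,0],[0,0,0]],[[0.0006,0,0],[0,0,0]],[[0.0007,0,0],[0,0,0]],[[0.0008,0,0],[0,0,0]],[[0.0009,0,0],[0,0,0]],[[0.001,0,0],[0,0,0]]]'

```text
t: 30.37
tool_pos: [504.9, -22.1, 138.9]
orientation: [1.0, 0.017, -0.0, -0.0]
ft_force: [0.4, -0.6, -1.4]
width: 19.3
```

Request:
send_rows --targets '[[[0.0001,0,0],[0,0,0]],[[0.0002,0,0],[0,0,0]],[[0.0003,0,0],[0,0,0]],[[0.0004,0,0],[0,0,0]],[[0.0005,0,0],[0,0,0]],[[0.0006,0,0],[0,0,0]],[[0.0007,0,0],[0,0,0]],[[0.0008,0,0],[0,0,0]],[[0.0008,0,0],[0,0,0]],[[0.0008,0,0],[0,0,0]]]'

```text
t: 31.2
tool_pos: [505.4, -22.1, 138.8]
orientation: [1.0, 0.017, -0.001, -0.0]
ft_force: [-0.9, 0.1, -0.8]
width: 19.3
```

```bash
python3 st.py
```

```text
t 31.2 T [505.393 -22.081 138.831] yaw 0.03443047760368097 xz -0.0012969266282335057 F [-0.9    0.134 -0.849] Fu -0.8950644936638129 Fn 0.1655413171138963 tq [-0.07   0.345 -0.08 ] w 19.296975692559233
notch u,n -18.390302847868853 0.49289529344003835 backgap to home -0.3903028478688526 q [-0.584  0.566  0.701  2.034 -0.544  0.733 -1.079]
```

Request:
send_rows --targets '[[[0.0001,0,0],[0,0,0]],[[0.0002,0,-0.0001],[0,0.0005,0]],[[0.0004,0,-0.0002],[0,0.001,0]],[[0.0006,0,-0.0003],[0,0.0015,0]],[[0.0008,0,-0.0004],[0,0.002,0]],[[0.001,0,-0.0004],[0,0.0025,0]],[[0.001,0,-0.0004],[0,0.0025,0]],[[0.001,0,-0.0004],[0,0.0025,0]],[[0.001,0,-0.0004],[0,0.0025,0]],[[0.001,0,-0.0004],[0,0.0025,0]]]'

```text
t: 32.03
tool_pos: [505.9, -22.2, 139.1]
orientation: [1.0, 0.017, 0.0, 0.0]
ft_force: [-4.6, -0.7, -1.3]
width: 19.0
```

```bash
python3 st.py
```

```text
t 32.0333 T [505.9   -22.242 139.065] yaw 0.03412862527153339 xz 0.00025182644844346983 F [-4.608 -0.731 -1.32 ] Fu -4.631197612218314 Fn -0.5689635325007907 tq [-0.347  1.246 -0.119] w 18.986804064362648
notch u,n -17.842711942169714 0.2847739766394238 backgap to home 0.15728805783028577 q [-0.584  0.566  0.701  2.034 -0.544  0.732 -1.079]
```

Request:
send_rows --targets '[[[0.0001,0,0],[0,0,0]],[[0.0002,0,-0.0001],[0,0.0005,0]],[[0.0004,0,-0.0002],[0,0.001,0]],[[0.0006,0,-0.0003],[0,0.0015,0]],[[0.0008,0,-0.0004],[0,0.002,0]],[[0.001,0,-0.0004],[0,0.0025,0]],[[0.001,0,-0.0004],[0,0.0025,0]],[[0.001,0,-0.0004],[0,0.0025,0]],[[0.001,0,-0.0004],[0,0.0025,0]],[[0.001,0,-0.0004],[0,0.0025,0]]]'

```text
t: 32.87
tool_pos: [506.0, -22.3, 139.2]
orientation: [1.0, 0.017, 0.0, -0.0]
ft_force: [-6.9, -0.9, -2.1]
width: 18.9
```

```bash
python3 st.py
```

```text
t 32.8667 T [505.982 -22.268 139.165] yaw 0.03392899450209791 xz 0.0009169299576918449 F [-6.911 -0.885 -2.053] Fu -6.937719711217984 Fn -0.6422038258467404 tq [-0.309  1.645 -0.141] w 18.940404152978335
notch u,n -17.742398825910108 0.24552713789873906 backgap to home 0.257601174089892 q [-0.584  0.565  0.701  2.034 -0.544  0.732 -1.079]
```

Request:
send_rows --targets '[[[0.0002,0,0],[0,0.0005,0]],[[0.0004,0,-0.0001],[0,0.001,0]],[[0.0007,0,-0.0002],[0,0.0015,0]],[[0.001,0,-0.0003],[0,0.002,0]],[[0.0013,0,-0.0004],[0,0.0025,0]],[[0.0015,0,-0.0004],[0,0.003,0]],[[0.0015,0,-0.0004],[0,0.003,0]],[[0.0015,0,-0.0004],[0,0.003,0]],[[0.0015,0,-0.0004],[0,0.003,0]],[[0.0015,0,-0.0004],[0,0.003,0]]]'

```text
t: 33.7
tool_pos: [506.1, -22.2, 139.1]
orientation: [1.0, 0.017, 0.0, -0.0]
ft_force: [-9.7, -1.3, -2.0]
width: 19.3
```

```bash
python3 st.py
```

```text
t 33.7 T [506.061 -22.225 139.107] yaw 0.033816810224370046 xz 0.0009880266048381103 F [-9.686 -1.325 -1.986] Fu -9.726470822195349 Fn -0.9851824045445517 tq [-0.441  2.239 -0.146] w 19.304680567421055
notch u,n -17.65980445516936 0.28727871078584505 backgap to home 0.34019554483063885 q [-0.584  0.566  0.701  2.034 -0.545  0.732 -1.078]
```

Request:
send_rows --targets '[[[0.0002,0,0],[0,0.0005,0]],[[0.0004,0,-0.0001],[0,0.001,0]],[[0.0007,0,-0.0002],[0,0.0015,0]],[[0.001,0,-0.0003],[0,0.002,0]],[[0.0013,0,-0.0004],[0,0.0025,0]],[[0.0016,0,-0.0005],[0,0.003,0]],[[0.0018,0,-0.0006],[0,0.0035,0]],[[0.0018,0,-0.0006],[0,0.0035,0]],[[0.0018,0,-0.0006],[0,0.0035,0]],[[0.0018,0,-0.0006],[0,0.0035,0]]]'

```text
t: 34.53
tool_pos: [506.2, -22.2, 139.2]
orientation: [1.0, 0.017, 0.001, -0.0]
ft_force: [-13.0, -2.2, -1.4]
width: 19.2
```

```bash
python3 st.py
```

```text
t 34.5333 T [506.205 -22.191 139.155] yaw 0.03369268308928429 xz 0.0011420007724706172 F [-12.988  -2.184  -1.374] Fu -13.056533531763677 Fn -1.7283088044432036 tq [-0.428  3.005 -0.157] w 19.179172203160263
notch u,n -17.509745994598138 0.3183511505338948 backgap to home 0.49025400540186226 q [-0.583  0.566  0.701  2.034 -0.545  0.732 -1.078]
```

Request:
send_rows --targets '[[[0.0002,0,0],[0,0.0005,0]],[[0.0004,0,-0.0001],[0,0.001,0]],[[0.0007,0,-0.0002],[0,0.0015,0]],[[0.001,0,-0.0003],[0,0.002,0]],[[0.0013,0,-0.0004],[0,0.0025,0]],[[0.0016,0,-0.0005],[0,0.003,0]],[[0.0019,0,-0.0006],[0,0.0035,0]],[[0.0019,0,-0.0006],[0,0.0035,0]],[[0.0019,0,-0.0006],[0,0.0035,0]],[[0.0019,0,-0.0006],[0,0.0035,0]]]'

```text
t: 35.37
tool_pos: [506.4, -22.1, 139.2]
orientation: [1.0, 0.017, 0.001, -0.001]
ft_force: [-16.5, -2.4, -1.7]
width: 19.2
```

```bash
python3 st.py;python3 - <<'E'
from plant import get_state, viewer
from h import *
for n in("wrist",):
  d=viewer.snapshot(n); pickle.dump(d,open(f"pics/{n}13.pkl","wb"))
crop(load("wrist13"),"c3",205,0,160,130,5,1.6)
E
```

```text
t 35.3667 T [506.375 -22.148 139.224] yaw 0.03352747716597394 xz 0.0011196556688455907 F [-16.527  -2.384  -1.703] Fu -16.599813892033634 Fn -1.803960508445681 tq [-0.459  3.706 -0.182] w 19.156553589361188
notch u,n -17.338986278170456 0.3555189026134089 backgap to home 0.6610137218295442 q [-0.583  0.566  0.7    2.033 -0.545  0.732 -1.078]
```

View pics/c3.png

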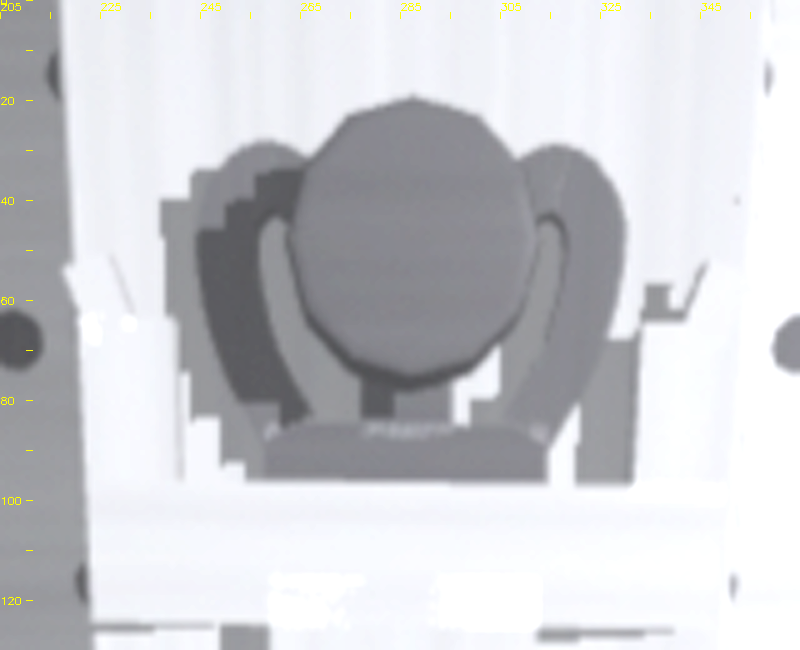

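Request:
send_rows --targets '[[[0,0,0],[0,0,0]],[[0,0,0],[0,0,0]],[[0,0,0],[0,0,0]],[[0,0,0],[0,0,0]],[[0,0,0],[0,0,0]],[[0,0,0],[0,0,0]],[[0,0,0],[0,0,0]],[[0,0,0],[0,0,0]],[[0,0,0],[0,0,0]],[[0,0,0],[0,0,0]]]'

```text
t: 36.25
tool_pos: [506.4, -22.2, 139.2]
orientation: [1.0, 0.017, 0.001, -0.001]
ft_force: [-16.2, -1.3, -1.2]
width: 18.9
```

```bash
python3 st.py
```

```text
t 36.25 T [506.359 -22.162 139.21 ] yaw 0.0334819430981359 xz 0.0010912739556745489 F [-16.179  -1.309  -1.192] Fu -16.214991894555787 Fn -0.7425140140584008 tq [-0.477  3.725 -0.168] w 18.874700004535377
notch u,n -17.355886652549053 0.338936464143244 backgap to home 0.6441133474509471 q [-0.583  0.566  0.7    2.033 -0.545  0.732 -1.078]
```

Request:
send_rows --targets '[[[-0.001,0,0.0003],[0,-0.002,0]],[[-0.0025,0,0.0008],[0,-0.005,0]],[[-0.004,0,0.0013],[0,-0.008,0]],[[-0.0055,0,0.0018],[0,-0.011,0]],[[-0.007,0,0.002],[0,-0.013,0]],[[-0.009,0,0.002],[0,-0.014,0]],[[-0.013,0,0.0018],[0,-0.014,0]],[[-0.019,0,0.0018],[0,-0.014,0]],[[-0.026,0,0.0018],[0,-0.014,0]],[[-0.034,0,0.0018],[0,-0.014,0]]]'

```text
t: 37.08
tool_pos: [478.7, -22.9, 139.3]
orientation: [1.0, 0.017, 0.001, -0.0]
ft_force: [-0.2, -0.7, -2.1]
width: 19.1
```

```bash
python3 st.py
```

```text
t 37.0833 T [478.704 -22.911 139.287] yaw 0.03476916376715679 xz 0.0013512456485250803 F [-0.181 -0.674 -2.064] Fu -0.20417738086082904 Fn -0.6674787745921744 tq [0.03  0.025 0.005] w 19.13640776853096
notch u,n -45.01237637101424 0.6239061788261292 backgap to home -27.01237637101424 q [-0.605  0.526  0.711  2.101 -0.535  0.697 -1.075]
```

Request:
send_rows --targets '[[[-0.004,0,-0.003],[0,0,0]],[[-0.008,0,-0.01],[0,0,0]],[[-0.01,0,-0.02],[0,0,0]],[[-0.01,0,-0.032],[0,0,0]],[[-0.01,0,-0.045],[0,0,0]],[[-0.01,0,-0.058],[0,0,0]],[[-0.01,0,-0.07],[0,0,0]],[[-0.01,0,-0.08],[0,0,0]],[[-0.01,0,-0.085],[0,0,0]],[[-0.01,0,-0.085],[0,0,0]]]'

```text
t: 37.92
tool_pos: [469.7, -23.2, 225.4]
orientation: [1.0, 0.017, 0.001, -0.0]
ft_force: [-0.3, 1.2, -2.9]
width: 19.5
```

```bash
python3 st.py
python3 - <<'E'
from plant import get_state, viewer
from h import *
np.set_printoptions(precision=4,suppress=True)
for n in("wrist","side"):
  d=viewer.snapshot(n); pickle.dump(d,open(f"pics/{n}14.pkl","wb"))
crop(load("wrist14"),"c4",205,0,160,130,5,1.6); crop(load("side14"),"c5",240,180,120,80,6,1.5)
s=get_state(); r0=R.from_quat(s['orientation']); p=s['tool_pos']
m=quat_y(-102); q=(476,-150,224); print(delta(p,r0,q,m)); print(delta(q,m,(470,-336,150),quat_y(-114.4)))
E
```

```text
t 37.9167 T [469.721 -23.196 225.365] yaw 0.03481494424613842 xz 0.0026252889332086062 F [-0.318  1.185 -2.875] Fu -0.27603380191119936 Fn 1.195510521084544 tq [ 0.048  0.049 -0.037] w 19.473039148403664
notch u,n -53.9623974077181 0.6738351702421904 backgap to home -35.9623974077181 q [-0.744  0.364  0.858  2.066 -0.364  0.862 -1.213]
(array([ 0.0028,  0.1271, -0.    ]), array([-0.0003, -0.0003,  0.2443]))
(array([0.0328, 0.1832, 0.074 ]), array([0.    , 0.    , 0.2164]))
```

View pics/c4.png

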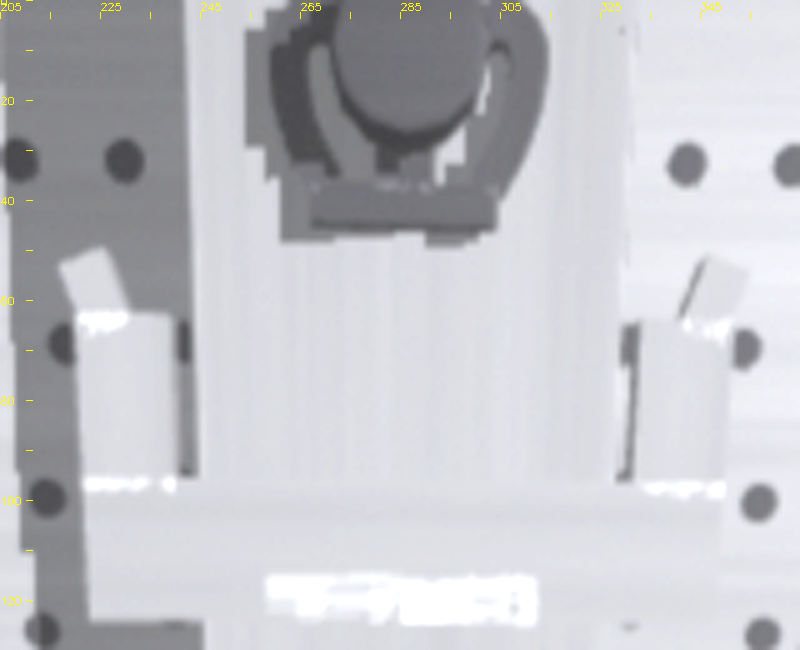

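View pics/c5.png

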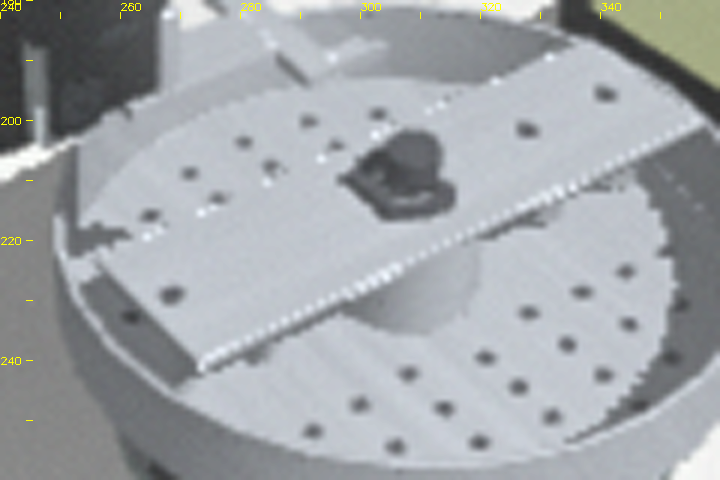

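Run:
```python
from h import *
np.set_printoptions(precision=2,suppress=True)
d=load("wrist14")
p=lambda L:np.array(L)/5+[205,0]
C=onz(d,p([(311,224),(496,224)]),110); print("back",C, "centre",C.mean(0)+18*np.array([np.cos(.03),np.sin(.03),0]))
d=load("wrist13"); print("shaft",onz(d,p([(412,236)]),123)); C=onz(d,p([(265,480),(547,480)]),110);print(C.mean(0)+18*np.array([np.cos(.03),np.sin(.03),0]))
```

```text
back [[590.6   -6.75 110.  ]
 [591.47 -31.5  110.  ]] centre [609.03 -18.58 110.  ]
shaft [[608.87 -18.92 123.  ]]
[609.79 -18.64 110.  ]
```

Request:
send_rows --targets '[[[0,0.005,0],[0,0.0005,0.01]],[[0.0005,0.017,0],[0,0.001,0.033]],[[0.001,0.032,0],[0,0.0015,0.062]],[[0.0015,0.049,0],[0,0.002,0.094]],[[0.002,0.066,0],[0,-0.002,0.127]],[[0.0025,0.083,0],[0,-0.0025,0.16]],[[0.0028,0.1,0],[0,-0.0025,0.192]],[[0.0028,0.113,0],[0,-0.0025,0.217]],[[0.0028,0.123,0],[0,-0.0025,0.236]],[[0.0028,0.127,0],[0,-0.0025,0.244]]]'

```text
t: 38.85
tool_pos: [475.5, -152.7, 223.9]
orientation: [0.994, -0.107, -0.001, 0.001]
ft_force: [0.1, -0.0, -2.7]
width: 18.9
```

Request:
send_rows --targets '[[[0.001,0.008,0],[0,0,0.01]],[[0.004,0.024,0],[0,0,0.028]],[[0.008,0.046,0.004],[0,0,0.054]],[[0.012,0.07,0.012],[0,0,0.083]],[[0.017,0.095,0.024],[0,0,0.112]],[[0.021,0.12,0.038],[0,0,0.142]],[[0.026,0.145,0.052],[0,0,0.171]],[[0.03,0.166,0.064],[0,0,0.196]],[[0.032,0.179,0.072],[0,0,0.211]],[[0.033,0.183,0.074],[0,0,0.216]]]'

```text
t: 39.68
tool_pos: [468.7, -338.0, 148.7]
orientation: [0.977, -0.213, -0.002, 0.001]
ft_force: [-0.2, -0.1, -1.2]
width: 19.3
```

```bash
python3 st.py
python3 - <<'E'
from plant import get_state, viewer
from h import *
s=get_state(); print(R.from_quat(s['orientation']).as_matrix())
for n in("wrist","side"):
  d=viewer.snapshot(n); pickle.dump(d,open(f"pics/{n}15.pkl","wb")); cv2.imwrite(f"pics/{n}15.png",d["image"][:,:,::-1])
E
```

```text
t 39.6833 T [ 468.669 -337.969  148.667] yaw -0.4285273601901823 xz -0.003918213915217887 F [-0.207 -0.13  -1.211] Fu -0.21107472056070578 Fn -0.12261746524428808 tq [-0.006  0.049  0.007] w 19.301875342541056
notch u,n -75.21927320684532 -351.9203192278279 backgap to home -57.219273206845315 q [-0.019  0.698  0.8    1.847 -0.638  0.879 -0.906]
[[ 9.09571682e-01 -4.15523645e-01 -4.41081025e-03]
 [-4.15528582e-01 -9.09580094e-01 -2.25670156e-04]
 [-3.91821392e-03  2.03808091e-03 -9.99990247e-01]]
```

View pics/side15.png

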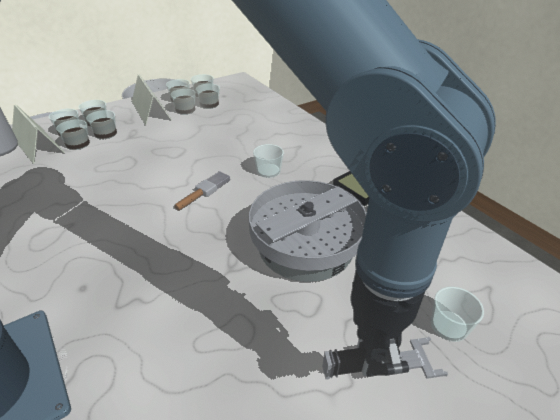

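Request:
send_rows --targets '[[[0,0,0.006],[0,0.001,0]],[[0,0,0.018],[0,0.002,0]],[[0,0,0.034],[0,0.003,0]],[[0,0,0.052],[0,0.004,0]],[[0,0,0.07],[0,0.004,0]],[[0,0,0.086],[0,0.004,0]],[[0,0,0.099],[0,0.004,0]],[[0,0,0.108],[0,0.004,0]],[[0,0,0.113],[0,0.004,0]],[[0,0,0.114],[0,0.004,0]]]'

```text
t: 40.62
tool_pos: [469.8, -335.4, 35.3]
orientation: [0.978, -0.211, 0.0, 0.0]
ft_force: [-0.3, 1.1, -2.1]
width: 19.4
```

Request:
send_rows --targets '[[[0,0,0],[0,0,0]],[[0,0,0.0002],[0,0,0]],[[0,0,0.0004],[0,0,0]],[[0,0,0.0006],[0,0,0]],[[0,0,0.0008],[0,0,0]],[[0,0,0.001],[0,0,0]],[[0,0,0.001],[0,0,0]],[[0,0,0.001],[0,0,0]],[[0,0,0.001],[0,0,0]],[[0,0,0.001],[0,0,0]]]'

```text
t: 41.45
tool_pos: [469.9, -336.0, 35.0]
orientation: [0.977, -0.211, 0.001, 0.001]
ft_force: [-0.6, -0.3, -2.0]
width: 19.4
```

```bash
python3 st.py
```

```text
t 41.45 T [ 469.914 -335.957   35.043] yaw -0.4254692123911418 xz 0.0019223401514137806 F [-0.646 -0.295 -2.008] Fu -0.6555079525522675 Fn -0.2719312229811866 tq [0.021 0.054 0.036] w 19.443829472413608
notch u,n -73.61389303197016 -349.7634768044024 backgap to home -55.613893031970164 q [ 0.082  0.852  0.642  1.874 -0.789  0.687 -0.795]
```

Request:
send_rows --targets '[[[0,0,0.0003],[0,-0.001,0]],[[0,0,0.0006],[0,-0.002,0]],[[0,0,0.001],[0,-0.002,0]],[[0,0,0.0014],[0,-0.002,0]],[[0,0,0.0018],[0,-0.002,0]],[[0,0,0.002],[0,-0.002,0]],[[0,0,0.0022],[0,-0.002,0]],[[0,0,0.0022],[0,-0.002,0]],[[0,0,0.0022],[0,-0.002,0]],[[0,0,0.0022],[0,-0.002,0]]]'

```text
t: 42.28
tool_pos: [469.9, -336.0, 32.9]
orientation: [0.977, -0.211, -0.0, 0.0]
ft_force: [-0.5, -0.0, -1.8]
width: 19.3
```

```bash
python3 st.py
```

```text
t 42.2833 T [ 469.915 -335.971   32.863] yaw -0.4254670408144792 xz -5.36292871977148e-05 F [-0.475 -0.033 -1.844] Fu -0.47617138331802766 Fn -0.016430652252683413 tq [-0.016  0.023 -0.024] w 19.263003795091752
notch u,n -73.66564782202641 -349.75012921408415 backgap to home -55.665647822026415 q [ 0.084  0.856  0.64   1.872 -0.79   0.687 -0.795]
```

Request:
send_rows --targets '[[[0,0,0.0002],[0,0,0]],[[0,0,0.0004],[0,0,0]],[[0,0,0.0006],[0,0,0]],[[0,0,0.0006],[0,0,0]],[[0,0,0.0006],[0,0,0]],[[0,0,0.0006],[0,0,0]],[[0,0,0.0006],[0,0,0]],[[0,0,0.0006],[0,0,0]],[[0,0,0.0006],[0,0,0]],[[0,0,0.0006],[0,0,0]]]'

```text
t: 43.12
tool_pos: [469.9, -336.0, 32.6]
orientation: [0.977, -0.211, 0.0, 0.0]
ft_force: [-0.9, 1.4, 5.2]
width: 19.3
```

```bash
python3 st.py
```

```text
t 43.1167 T [ 469.947 -336.015   32.554] yaw -0.42561912467690677 xz 0.00011923674950110476 F [-0.935  1.428  5.173] Fu -0.8844110814008147 Fn 1.4598931292693391 tq [0.362 0.256 0.039] w 19.31413782005517
notch u,n -73.6340242436556 -349.80339688835795 backgap to home -55.6340242436556 q [ 0.085  0.856  0.64   1.872 -0.791  0.686 -0.795]
```

Request:
send_rows --targets '[[[0,0,0],[0,0,0]],[[0,0,0],[0,0,0]],[[0,0,0],[0,0,0]],[[0,0,0],[0,0,0]],[[0,0,0],[0,0,0]],[[0,0,0],[0,0,0]],[[0,0,0],[0,0,0]],[[0,0,0],[0,0,0]],[[0,0,0],[0,0,0]],[[0,0,0],[0,0,0]]]' --fingers 0.08

```text
t: 43.95
tool_pos: [469.9, -336.0, 32.2]
orientation: [0.977, -0.211, -0.0, 0.0]
ft_force: [0.0, 1.2, -0.3]
width: 80.1
```

Request:
send_rows --targets '[[[0,0,-0.002],[0,0,0]],[[0,0,-0.006],[0,0,0]],[[0,0,-0.014],[0,0,0]],[[0,0,-0.026],[0,0,0]],[[0,0,-0.042],[0,0,0]],[[0,0,-0.06],[0,0,0]],[[0,0,-0.08],[0,0,0]],[[0,0,-0.1],[0,0,0]],[[0,0,-0.118],[0,0,0]],[[0,0,-0.13],[0,0,0]]]'

```text
t: 44.78
tool_pos: [470.4, -336.6, 165.1]
orientation: [0.977, -0.211, 0.001, 0.001]
ft_force: [-0.5, -0.8, -0.1]
width: 80.2
```

```bash
python3 st.py
python3 - <<'E'
from plant import get_state, viewer
from h import *
for n in("wrist","side","scene"):
  d=viewer.snapshot(n); pickle.dump(d,open(f"pics/{n}16.pkl","wb")); cv2.imwrite(f"pics/{n}16.png",d["image"][:,:,::-1])
E
```

```text
t 44.7833 T [ 470.428 -336.579  165.131] yaw -0.42591824470258505 xz 0.0027209501157355225 F [-0.467 -0.82  -0.127] Fu -0.4950863429386846 Fn -0.8030244296237291 tq [ 0.026 -0.04   0.015] w 80.22811806142596
notch u,n -73.120966927199 -350.45363192353466 backgap to home -55.12096692719901 q [-0.036  0.674  0.82   1.842 -0.621  0.9   -0.918]
```

View pics/wrist16.png

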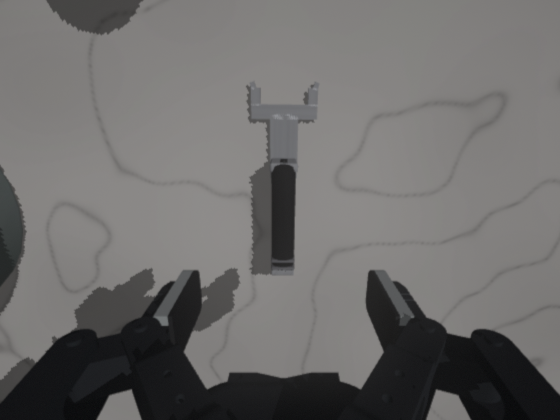

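View pics/scene16.png

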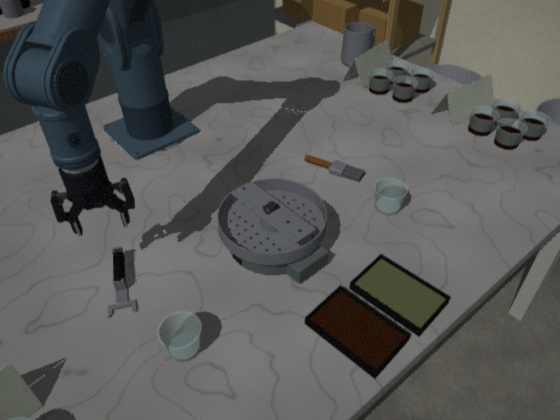

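View pics/side16.png

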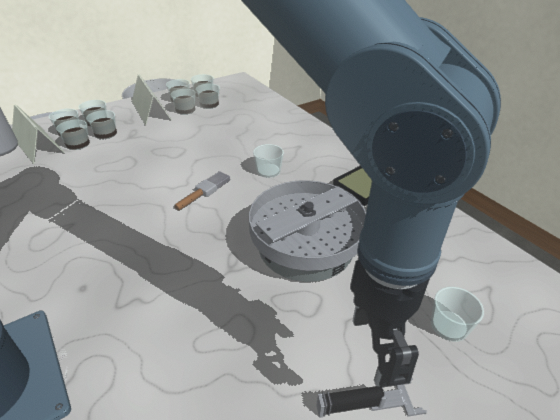

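Request:
send_rows --targets '[[[0,0,0],[0,0,0]],[[0,0,0],[0,0,0]],[[0,0,0],[0,0,0]],[[0,0,0],[0,0,0]],[[0,0,0],[0,0,0]],[[0,0,0],[0,0,0]],[[0,0,0],[0,0,0]],[[0,0,0],[0,0,0]],[[0,0,0],[0,0,0]],[[0,0,0],[0,0,0]]]'

```text
t: 45.77
tool_pos: [470.0, -335.9, 162.3]
orientation: [0.977, -0.211, -0.0, 0.0]
ft_force: [1.2, 0.1, -0.2]
width: 79.6
```

Run:
```python
from plant import ticket
print(ticket.sign_off())
```

```text
the job is handed in; nothing more can be done
None
```

The clip is snapped into the shaft groove and pressed home. The fork tool lies flat on the bench where I found it, and the job is handed in at about 46 s. No verdict was reported.

- **Insertion:** I pushed the clip along the bar with the fork. It resisted with about 12–13 N, then jumped into the groove.
- **Pressing:** I raised the force in small steps and held about 16.5 N for roughly 1 s, a little under the 17 N target. The highest force I read was 16.6 N, but I only read it at the end of each move, and the readings scatter by about 1 N.
- **Clip position:** The picture after backing off puts the clip centre about 0.4 mm from the shaft axis, and it looks flat. A picture taken while pressing gave about 1 mm. The camera calibration is only good to about 2 mm, so these agree within their accuracy.
- **Rubbing:** The blade rubbed lightly on the bar once while pushing, with an upward force of about 3.5 N. I raised the fork and it stopped. I also touched the bar once on purpose, with about 7 N, to find its height.
- **Final pictures:** The tool lies flat and released, with the gripper open about 130 mm above it. The brush and both glasses look unmoved in the pictures; I did not measure them.

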